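# Change over the block shaker

## Robot

A 6-joint arm with a two-finger parallel gripper is mounted at the origin on the work surface. World frame = base frame: x ahead of the robot, y to its left, z up, the work surface at z = 0. Lengths are in mm, angles in degrees, forces in N, time in s.
With the tool pointing down it reaches from about 275 to 850 mm from the base axis. Payload 5.2 kg.
Tool frame: the origin (TCP) lies on the centre line of the jaws, within the pads' length; the fingertips stand 8 mm ahead of it and the grasp point (between the pads) lies 11 mm behind it (bot.finger_overhang is the distance from the TCP to the fingertips, in mm); z points along the fingers, y is the line along which they close (so a half turn about z gives the same grasp; the last joint's range is limited). The gripper opens to 85 mm and grips with 20 to 120 N. Pads are 22 mm wide; open, the fingers measure 114 mm over their backs; the gripper's body (76 mm by 85 mm) begins 54 mm behind the grasp point. The pads swing forward as they close: fully open they stand 13 mm farther back than shut.
Start: joints at [63.954, 14.817, 87.949, -0, 77.235, -11.62], TCP at [137.009, 532.667, 239.31] pointing down, gripper open.
Joint ranges: [-179.93, 179.93], [-52.35, 119.4], [10.71, 147.94], [-69.91, 249.91], [12.55, 155.21], [-178.61, 178.61]. Speed limits (degrees/s): [147.25, 147.25, 180, 180, 180, 180].

## Interface

Orientations are given as a 3x3 rotation matrix whose columns are the frame's x, y, z axes.
In Python, from rig import sensors, viewer, bot gives the robot as it stands.
- The arm moves only by the shell command python3 -m handwheel 'ROWS' [FORCE]. ROWS is text: rows parted by semicolons, each of 7 numbers parted by spaces: the shift along the tool's x, y, z in cm, then the turn, a rotation vector about the tool's x, y, z in degrees, then the opening, from 0 (shut) to 1 (fully open). In form: tx ty tz ax ay az gripper; .... A call has 1 to 8 rows; each row shifts and turns the commanded pose from where the row before left it, along the tool's axes as they then stand; what a row does not reach is not made up. A row lasts 1/8 s, in which the tool goes at most 62.5 mm and 10.7 degrees, less where a joint would pass 70% of its speed; a pose out of reach is approached as far as the arm can. A call is refused whole if a number of a shift passes 6.25 or a number of a turn 10.7, either way. A call with a gripper value outside its range is refused whole. The fingers move at their own pace and stop on an object; FORCE is the grip in N (left out, the last holds). Time passes only in rows, so rows that do not move let the fingers close. It gives the time, the measured TCP pose, the force, the opening and the grip force at its end, in the units of the state.
- sensors.read_state(): the state, without advancing time (a new reading comes with each control period).
- viewer.get_image(name): name is "side" or "top"; returns (picture, depth): 480x640x3 uint8, red, green, blue; 480x640 float32, mm along the optical axis (not along the pixel's ray), 0 where there is no reading.
- viewer.calibration(name): a dict with "camera_matrix" (3x3 intrinsics, pixels), "eye" and "attitude" of the camera in the world. Camera axes: x right, y down, z forward; pixel columns grow to the right and rows downward; lengths in mm; the calibration is good to about 2 mm. A picture is of the moment at which its call begins. calibration takes no time and is no camera call.
- bot.sign_off(): hands the job in; it is judged then, once.
The state is a dict: "time_s": time; "joint_positions": joint angles; "dq": joint speeds; "joint_efforts": joint torques, N m; "tcp_pos": TCP position; "ee_rot": TCP orientation; "force": force on the tool from outside, world axes, zero at the start; "moment": the same for the moment, N m; "opening": opening from 0.0 (shut) to 1.0 (fully open); "grasp_force": force on a finger pad.
Only numpy, scipy, OpenCV 4.12 (cv2) and the standard library are available. Lean on these libraries where they do the work, as an engineer would, in place of code of your own. Each camera call takes 0.05 s, during which the arm holds its last target. There are 200 camera calls.

## Task

Change over the block shaker: move the finished jars standing in its pockets to the low tray, upright, and stand every sample jar from the bench fully home in a pocket of its own. Then lower the hold-down bar over the tall guide rod, keeping it square and not letting it drop, until its hub is on the seat and its crossbar lies flat across both pillars above the jars. Last, pull the selector rod out to its middle click; leave the rest of the bench alone.

Things in the scene. Friction and masses are not known exactly. Their poses are not given: they have to be found in the camera images.
- done0_mid (a point): Finished jar: the same kind of jar as the sample jars (36 mm in diameter, 44 mm tall), told apart only by standing in a pocket of the shaker at the start. The point is its centre, 22 mm above its underside; z is its axis. Two or three of the four are present; the others are absent (None).
- done1_mid (a point): Finished jar: the same kind of jar as the sample jars (36 mm in diameter, 44 mm tall), told apart only by standing in a pocket of the shaker at the start. The point is its centre, 22 mm above its underside; z is its axis. Two or three of the four are present; the others are absent (None).
- done2_mid (a point): Finished jar: the same kind of jar as the sample jars (36 mm in diameter, 44 mm tall), told apart only by standing in a pocket of the shaker at the start. The point is its centre, 22 mm above its underside; z is its axis. Two or three of the four are present; the others are absent (None).
- done3_mid (a point): Finished jar: the same kind of jar as the sample jars (36 mm in diameter, 44 mm tall), told apart only by standing in a pocket of the shaker at the start. The point is its centre, 22 mm above its underside; z is its axis. Two or three of the four are present; the others are absent (None).
- tray: Low open steel tray for finished jars, fixed to the bench: 80 mm (its x) by 200 mm (its y) outside, walls 4 mm thick and 18 mm high, floor about 4 mm above the bench. Empty at the start. Origin under its centre.
- jar0_mid (a point): Sample jar, a squat cylinder 36 mm in diameter and 44 mm tall, amber glass (lower 30 mm) with a white screw cap of the same diameter (upper 14 mm), about 80 g, standing upright on the bench at the start. The point is its centre, 22 mm above its underside; z is its axis. Two to four are present; the others are absent (None).
- jar1_mid (a point): Sample jar, a squat cylinder 36 mm in diameter and 44 mm tall, amber glass (lower 30 mm) with a white screw cap of the same diameter (upper 14 mm), about 80 g, standing upright on the bench at the start. The point is its centre, 22 mm above its underside; z is its axis. Two to four are present; the others are absent (None).
- jar2_mid (a point): Sample jar, a squat cylinder 36 mm in diameter and 44 mm tall, amber glass (lower 30 mm) with a white screw cap of the same diameter (upper 14 mm), about 80 g, standing upright on the bench at the start. The point is its centre, 22 mm above its underside; z is its axis. Two to four are present; the others are absent (None).
- jar3_mid (a point): Sample jar, a squat cylinder 36 mm in diameter and 44 mm tall, amber glass (lower 30 mm) with a white screw cap of the same diameter (upper 14 mm), about 80 g, standing upright on the bench at the start. The point is its centre, 22 mm above its underside; z is its axis. Two to four are present; the others are absent (None).
- pocket0 (a point): Centre of the floor of pocket 0 of the shaker's aluminium block. The four pockets lie in one row along the shaker's y axis, 50 mm apart (pocket 0 at -y); each is 39.5 mm in diameter and 12 mm deep, with its floor 48 mm and its mouth (the block's top) 60 mm above the bench. A seated jar stands 32 mm above the block. Axes as the shaker's.
- pocket1 (a point): Centre of the floor of pocket 1 of the shaker's aluminium block. The four pockets lie in one row along the shaker's y axis, 50 mm apart (pocket 0 at -y); each is 39.5 mm in diameter and 12 mm deep, with its floor 48 mm and its mouth (the block's top) 60 mm above the bench. A seated jar stands 32 mm above the block. Axes as the shaker's.
- pocket2 (a point): Centre of the floor of pocket 2 of the shaker's aluminium block. The four pockets lie in one row along the shaker's y axis, 50 mm apart (pocket 0 at -y); each is 39.5 mm in diameter and 12 mm deep, with its floor 48 mm and its mouth (the block's top) 60 mm above the bench. A seated jar stands 32 mm above the block. Axes as the shaker's.
- pocket3 (a point): Centre of the floor of pocket 3 of the shaker's aluminium block. The four pockets lie in one row along the shaker's y axis, 50 mm apart (pocket 0 at -y); each is 39.5 mm in diameter and 12 mm deep, with its floor 48 mm and its mouth (the block's top) 60 mm above the bench. A seated jar stands 32 mm above the block. Axes as the shaker's.
- shaker: Block shaker, fixed: white housing 165 mm deep (x), 244 mm wide (y), 44 mm high, with the pocket block (80 x 236 mm, top 60 mm up). Origin on the bench under the middle of the pocket row, 60 mm behind the front face. x points from front (selector rod) to back (guide rod), y along the row. Steel pillars 16 mm in diameter, tops 98 mm up, stand 107 mm either side along y.
- rod_seat (a point): Seat of the hold-down bar's hub: the top of a round column 30 mm in diameter, 98 mm above the bench and 85 mm behind the pocket row (shaker's +x). The guide rod rises from its centre. Axes as the shaker's.
- rod_top (a point): Tip of the vertical steel guide rod, 200 mm above the bench and 102 mm above its seat; the rod is 10 mm in diameter, and tapers to 3 mm over its last 8 mm.
- clamp_grip (a point): Grip of the hold-down bar: an upright grey block 36 mm long (bar's x), 14 mm wide (y) and 36 mm tall, from 6 to 42 mm above the bar's underside. The point is 28 mm above the underside, mid-length and mid-width; the bar's centre of mass is within about 5 mm of it horizontally. Axes as the bar's.
- clamp_hole (a point): Centre of the hold-down bar's through hole, at the level of the bar's underside: 69 mm in +x from the grip block's middle and 28 mm below the grip point. The hole is 12 mm in diameter; the hub round it is 28 mm in diameter and 40 mm tall, upwards from the underside. Axes as the bar's.
- clamp: Hold-down bar, a T of 6 mm aluminium, 260 g, flat on the bench at the start: crossbar 232 mm long (y), 24 mm wide; stem to a grey hub at +x; z up. Origin on the underside, mid-crossbar, 16 mm in -x from the grip. In place the crossbar lies on both pillars and the hub on the seat, axes parallel to the shaker's, 6 mm clear of the caps.
- selector (a joint): Travel of the shaker's selector rod in m: 0 pushed fully in, growing as the rod is pulled straight out of the shaker's front (shaker's -x), 0.030 fully out. It has three sprung clicks, at 0, 0.015 and 0.030, and falls into the nearest when let go; about 8 N takes it from one to the next. It starts fully in.
- knob (a point): Centre of the grey round knob on the selector rod's end: 24 mm in diameter, 18 mm long along the rod (shaker's x), 36 mm above the bench; pushed in, its centre is 45 mm in front of the shaker's housing. It moves with the rod. Axes as the shaker's.
- wash_bottle: Bystander: white wash bottle with a red top, 68 mm in diameter, 180 mm tall; origin under its centre. Leave alone.
- flask: Bystander: glass conical flask, 84 mm in diameter, 130 mm tall; origin under its centre. Leave alone.
- dishes: Bystander: stack of two glass dishes with lids, 90 mm in diameter, 32 mm tall; origin under its centre. Leave alone.
Mind the look-alikes: they are no part of the job. What is shaped like the part that bears jar0_mid but black or purple is not meant.

How it is judged:
By the outcome, as a careful person would: the job done as asked, in the order asked, and still so for the second after the job is handed in, with the robot touching nothing.
Of jar0, jar1, jar2, jar3 only 2 to 4 are there at a start; the rules pass over those that are not, and their reading is None.
Of done0, done1, done2, done3 only 2 to 3 are there at a start; the rules pass over those that are not, and their reading is None.
At some moment in a run one of jar0, jar1, jar2, jar3, clamp may be knocked a few centimetres aside while the robot is not near it.
It also fails if it takes over 210 s, if anything falls off the work surface, if the arm or the gripper's body presses on something with over 40 N, if the wrist force passes 120 N, or if a joint passes its speed limit or range.

## Working session

There is one attempt and no reset: what is moved stays moved. The work goes in short steps, Python scripts to look and compute and a shell command to move; the robot and the scene stay as the last step left them, time stands still between calls to the robot, and variables do not carry over. Pictures are saved under pics/ and viewed, at most 14 in all, crops included, and the job is handed in when it is done.

```bash
ls; mkdir -p pics; python3 - <<'E'
from rig import sensors, viewer, bot
import cv2,numpy as np
for n in("side","top"):
    p,d=viewer.get_image(n); cv2.imwrite(f"pics/{n}0.png",p[:,:,::-1]); np.savez(f"pics/{n}0.npz",p=p,d=d)
    print(n,viewer.calibration(n))
print(sensors.read_state())
E
```

```text
pics
side {'camera_matrix': array([[574.3035463 ,   0.        , 319.39479878],
       [  0.        , 574.3035463 , 240.40815551],
       [  0.        ,   0.        ,   1.        ]]), 'eye': array([ 270.44441256,  860.21079838, 1121.86195807]), 'attitude': array([[-0.97029815, -0.17473532,  0.16729936],
       [-0.24166095,  0.73163778, -0.63742148],
       [-0.01102249, -0.6589186 , -0.75213349]])}
top {'camera_matrix': array([[544.76368875,   0.        , 323.0117065 ],
       [  0.        , 544.76368875, 232.1675338 ],
       [  0.        ,   0.        ,   1.        ]]), 'eye': array([ 396.34504055,   16.80904342, 1284.1067215 ]), 'attitude': array([[-0.00224437, -0.99737909,  0.07231816],
       [-0.99996322,  0.00283704,  0.00809361],
       [-0.00827757, -0.07229733, -0.99734877]])}
{'time_s': 0.1, 'joint_positions': array([ 6.39537208e+01,  1.48553970e+01,  8.80048737e+01, -1.00007683e-03,
        7.72339178e+01, -1.16199759e+01]), 'dq': array([-0.01313606, -0.16937011, -0.23585107, -0.03044746,  0.14336829,
        0.13021653]), 'joint_efforts': array([ 9.78609132e-04, -4.46963632e+01, -2.91249686e+01, -3.21322768e-04,
        6.07505237e-03,  1.27487243e-05]), 'tcp_pos': array([136.80574772, 532.24191222, 238.55439689]), 'ee_rot': array([[-9.68469744e-01,  2.49130199e-01, -7.06536952e-04],
       [ 2.49131002e-01,  9.68468657e-01, -1.48441919e-03],
       [ 3.14445245e-04, -1.61363533e-03, -9.99998649e-01]]), 'force': array([-0.32304213,  0.77703856, -0.15184359]), 'moment': array([-0.02849876, -0.01248486,  0.00094438]), 'grasp_force': 0.0, 'opening': 0.9978885596536098}
```

View pics/side0.png

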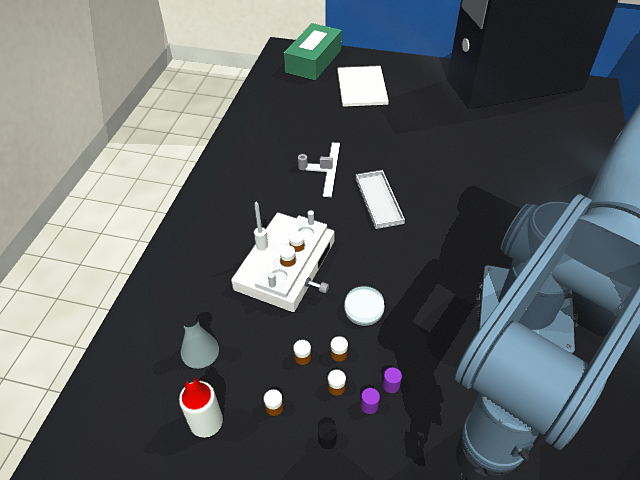

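View pics/top0.png

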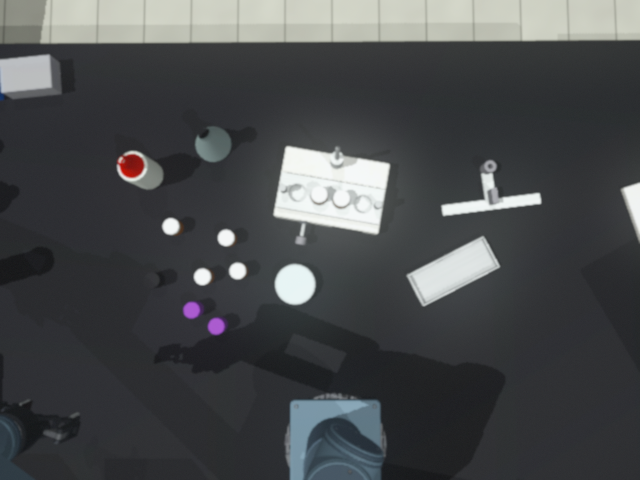

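Candidates for sample jars (side pixels): white caps at (302,351), (339,348), (337,382), (273,402). Look-alikes are purple at (392,380) and (370,400), and black at (327,432). The finished jars stand in the two middle pockets at (297,241) and (288,255). I choose the four white-capped ones and check them in a crop.

```bash
cat > h.py <<'E'
from rig import sensors, viewer, bot
import cv2,numpy as np
def cal(n):
    c=viewer.calibration(n); return c["camera_matrix"],np.array(c["eye"]),np.array(c["attitude"])
def cloud(n,p=None,d=None):
    if p is None: p,d=viewer.get_image(n)
    K,e,R=cal(n); v,u=np.mgrid[:480,:640]
    X=np.stack([(u-K[0,2])/K[0,0]*d,(v-K[1,2])/K[1,1]*d,d],-1)
    W=X@R.T+e; W[d<=0]=np.nan
    return p,W
def proj(n,P):
    K,e,R=cal(n); c=(np.asarray(P,float)-e)@R; c=c@K.T; return c[...,:2]/c[...,2:]
def ray(n,uv,z):
    K,e,R=cal(n); r=R@np.linalg.inv(K)@np.array([uv[0],uv[1],1.]); return e+r*(z-e[2])/r[2]
def tri(a,b):  # pixel in side, pixel in top -> least squares point
    A=[];B=[]
    for n,uv in(("side",a),("top",b)):
        K,e,R=cal(n); r=R@np.linalg.inv(K)@np.array([*uv,1.]); r/=np.linalg.norm(r); M=np.eye(3)-np.outer(r,r); A.append(M);B.append(M@e)
    return np.linalg.lstsq(np.vstack(A),np.hstack(B),rcond=None)[0]
E
python3 - <<'E'
from h import *
np.set_printoptions(precision=1,suppress=True)
D={}
for n in("side","top"):
    z=np.load(f"pics/{n}0.npz"); D[n]=cloud(n,z["p"],z["d"])
# jars: white cap blobs
def caps(n):
    p,W=D[n]; m=((p.min(-1)>140)&(W[...,2]>30)&(W[...,2]<60)).astype(np.uint8)
    k,l,s,c=cv2.connectedComponentsWithStats(m)
    for i in range(1,k):
        if 60<s[i,4]<700:
            q=W[l==i]; print(n,c[i],s[i,4],np.nanmedian(q,0), np.nanpercentile(q,95,0)-np.nanpercentile(q,5,0))
caps("side");caps("top")
for n in D:
    p,W=D[n]; fl=W[...,2][(abs(W[...,0]-400)<200)&(abs(W[...,1])<300)]; print(n,"floor",np.nanmedian(fl))
s=D["side"][0]; t=D["top"][0]
A=cv2.resize(s[190:450,160:440],None,fx=2.1,fy=2.1,interpolation=2)
cv2.imwrite("pics/c1.png",A[:,:,::-1])
B=np.vstack([cv2.resize(t[135:245,265:400],(800,600*0+652),interpolation=2)[:600]])
B=np.hstack([cv2.resize(t[140:240,265:395],None,fx=3,fy=3,interpolation=2),cv2.resize(t[140:240,430:560],None,fx=3,fy=3,interpolation=2)])
C=np.hstack([cv2.resize(s[195:310,225:355],None,fx=3,fy=3,interpolation=2)[:300],cv2.resize(s[125:225,285:415],None,fx=3,fy=3,interpolation=2)])
cv2.imwrite("pics/c2.png",np.vstack([B,C])[:,:,::-1])
E
```

```text
side [17.5 15.4] 364 [1917.  -896.8   44.3] [ 15.  224.   26.4]
side [319.2 285.3] 89 [472.9  79.5  40.4] [41.5 17.5 14.5]
side [364.4 302.2] 483 [366.   95.6  31.4] [70.6 71.2  4.3]
side [339.  344.8] 231 [397.3 225.4  41.5] [29.6 31.4 11.3]
side [301.9 348.3] 235 [473.  252.3  41.6] [30.1 31.3 12.8]
side [336.5 378.7] 262 [384.5 305.2  42. ] [29.6 31.6 11.3]
side [272.7 398.8] 276 [499.6 378.8  41.7] [30.1 31.1  9.8]
side [205.8 425.3] 218 [605.5 467.8  45.4] [44.4 30.  27.4]
top [489.9 166.1] 76 [ 638.2 -358.    40.9] [22.7 21.5  8.5]
top [494.4 195.8] 94 [ 568.3 -366.1   41.4] [32.7 13.5  9.3]
top [171.  226.3] 205 [501.2 375.3  44. ] [29.7 30.2 10.1]
top [301.  235.2] 90 [475.1  75.2  43.3] [42.8 15.9 12.9]
top [226.3 237.6] 202 [473.8 248.   44.2] [29.5 29.4  8.9]
top [237.7 270.8] 204 [398.3 220.6  44.3] [29.1 29.6  8.3]
top [202.7 276.5] 208 [386.  300.3  44.1] [29.4 29.9  8.3]
side floor -1.0366622679225657
top floor 1.1164867991315077
```

View pics/c1.png

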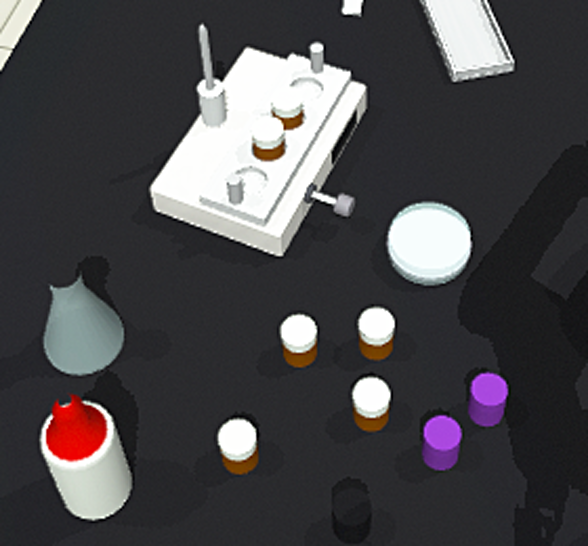

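View pics/c2.png

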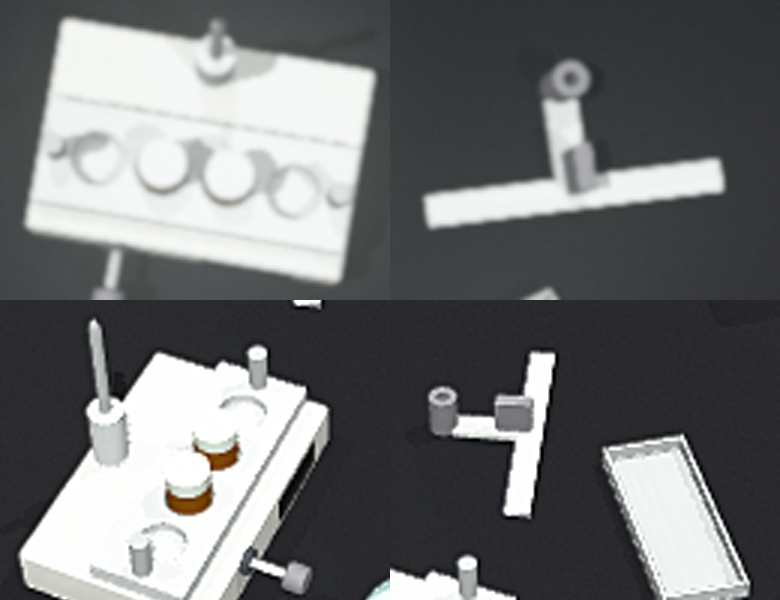

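The crops confirm four white-capped amber sample jars and finished jars in pockets 1 and 2. The clamp lies with its hub toward +x, and the tray is empty.

```bash
python3 - <<'E'
from h import *
np.set_printoptions(precision=1,suppress=True)
dz={"side":1.0,"top":-1.1}
for n in("side","top"):
    z=np.load(f"pics/{n}0.npz"); p,W=cloud(n,z["p"],z["d"]); W=W.copy(); W[...,2]+=dz[n]
    X,Y,Z=W[...,0],W[...,1],W[...,2]; br=p.min(-1)
    def sel(x0,x1,y0,y1,z0,z1,b=0): return W[(X>x0)&(X<x1)&(Y>y0)&(Y<y1)&(Z>z0)&(Z<z1)&(br>b)]
    def rect(q,name):
        # robust: drop isolated
        r=cv2.minAreaRect(q[:,:2].astype(np.float32)); print(n,name,len(q),"c",np.array(r[0]),"s",np.array(r[1]),"ang",r[2], "z",np.median(q[:,2]))
    rect(sel(460,720,-140,130,36,52,120),"housing")
    rect(sel(460,720,-140,130,55,65,120),"block")
    for nm,b in(("caps",(520,600,-40,45,84,100)),):
        q=sel(*b,100); m=np.median(q,0); 
        _,lab,c=cv2.kmeans(q[:,:2].astype(np.float32),2,None,(3,50,.1),5,0); print(n,"donecaps",c.ravel(),np.median(q[:,2]))
    q=sel(500,720,-160,150,94,103); 
    if len(q)>5:
        _,lab,c=cv2.kmeans(q[:,:2].astype(np.float32),3,None,(3,50,.1),9,0); print(n,"98mm",c.ravel(),np.bincount(lab.ravel()))
    rod=sel(600,720,-60,60,110,205); print(n,"rod",len(rod),np.median(rod,0), rod[rod[:,2].argsort()[-3:]])
    rect(sel(340,520,-400,-140,8,24,90),"tray")
    rect(sel(520,640,-480,-230,2,14,120),"crossbar+stem")
    rect(sel(520,600,-480,-230,2,14,140),"crossbar")
    q=sel(540,605,-400,-320,36,50); rect(q,"grip"); print(np.median(q,0))
    q=sel(610,670,-400,-310,34,50); rect(q,"hub"); print(q.mean(0))
    q=sel(420,478,50,110,22,52); rect(q,"knob"); print(np.median(q,0))
E
```

```text
side housing 2767 c [557.8  12.8] s [246.8 217. ] ang 79.94478607177734 z 43.368587273357434
side block 1602 c [587.4   6. ] s [239.9 135.5] ang 79.60311889648438 z 58.94564062538802
side donecaps [565.8  32.8 556.9 -11.5] 90.47651461006535
side 98mm [644.4  -0.4 546.8 -66.  576.3 103.4] [69 41 42]
side rod 116 [644.3  -1.  156.3] [[645.6  -4.7 196.1]
 [647.1  -2.7 197.7]
 [642.3  -2.9 198.6]]
side tray 363 c [ 396.8 -273.1] s [ 82.  207.7] ang 26.552122116088867 z 14.230233186687428
side crossbar+stem 437 c [ 590.1 -360.4] s [100.  231.3] ang 7.104306221008301 z 5.385607144016149
side crossbar 382 c [ 569.8 -362.9] s [ 59.2 231.3] ang 7.104305744171143 z 5.33224878106364
side grip 51 c [ 567.9 -363.1] s [34.6 21.4] ang 15.480204582214355 z 39.11242302094411
[ 567.  -363.8   39.1]
side hub 51 c [ 636.1 -356. ] s [25.9 28.7] ang 11.147407531738281 z 38.4463781915274
[ 636.7 -356.2   38.8]
side knob 84 c [466.9  80.6] s [22.5 18. ] ang 77.90564727783203 z 42.486816912877316
[465.8  83.4  42.5]
top housing 4211 c [558.7  10.5] s [244.1 217.9] ang 80.09447479248047 z 43.531371205873846
t
[... 202 characters left out ...]
top rod 53 [642.6  -4.2 166.8] [[643.6  -1.  196.8]
 [647.6  -3.  197.2]
 [644.8  -3.  200.3]]
top tray 508 c [ 397.6 -274.9] s [ 80.2 201.1] ang 26.795026779174805 z 15.925216310486144
top crossbar+stem 1050 c [ 589.5 -362.4] s [ 99.  229.2] ang 7.004881858825684 z 5.558742407490081
top crossbar 919 c [ 570.6 -364.7] s [ 59.8 229.2] ang 7.142342567443848 z 5.5492036132190155
top grip 101 c [ 569.8 -366.5] s [36.2 16.5] ang 7.308748245239258 z 40.387432532361025
[ 568.8 -366.9   40.4]
top hub 97 c [ 637.2 -358.5] s [26.7 25.2] ang 88.75701141357422 z 39.73013246053815
[ 637.6 -358.7   39.4]
top knob 86 c [467.8  77.3] s [23.1 20.2] ang 89.3666000366211 z 44.26092508668071
[468.2  77.   44.3]
```

```bash
cat >> h.py <<'E'
def unit(a): a=np.radians(a); return np.array([np.cos(a),np.sin(a)])
O=np.array([561.4,10.8]); YAW=-10.0
def sh(x,y): return O+x*unit(YAW)+y*unit(YAW+90)
def pk(i): return sh(0,(i-1.5)*50)
def go(x,y,z,phi=None):
    "prints turn about tool z to make tool y point to phi, then shifts (cm) after that turn"
    s=sensors.read_state(); R=s["ee_rot"]; p=s["tcp_pos"]; cur=np.degrees(np.arctan2(R[1,1],R[0,1]))
    if phi is None: phi=cur
    d=np.array([x,y])-p[:2]; dz=z-p[2]
    print("t%.1f"%s["time_s"],"tcp",p.round(1),"phi %.1f"%cur,"az %.1f"%-((phi-cur+180)%360-180),"shift cm: tx %.2f ty %.2f tz %.2f"%(d@unit(phi+90)/10,d@unit(phi)/10,-dz/10),"F",s["force"].round(1),"open %.3f g %.1f"%(s["opening"],s["grasp_force"]),"tilt",np.degrees(R[:2,2]).round(2))
E
python3 -m handwheel '0 0 0 0 0 10.7 1;0 0 0 0 0 10.7 1;0 0 0 0 0 10.7 1;0 0 0 0 0 10.7 1;0 0 0 0 0 10.7 1;0 0 0 0 0 10.7 1;0 0 0 0 0 10.7 1;0 0 0 0 0 10.7 1' 40
python3 -m handwheel '-3.87 4.24 0 0 0 0 1;-3.87 4.24 0 0 0 0 1;-3.87 4.24 0 0 0 0 1;-3.87 4.24 0 0 0 0 1;-3.87 4.24 0 0 0 0 1;-3.87 4.24 0 0 0 0 1'
python3 -m handwheel '-3.87 4.24 0 0 0 0 1;-3.87 4.24 0 0 0 0 1;-3.87 4.24 0 0 0 0 1;-3.87 4.24 0 0 0 0 1;-3.87 4.24 0 0 0 0 1;-3.87 4.24 0 0 0 0 1;0 0 0 0 0 0 1'
python3 -c "
from h import *
go(*pk(1),71,-10)"
```

```text
time_s: 1.1
tcp_pos: [136.9, 532.4, 238.8]
ee_rot: [[0.18, 0.984, -0.001], [0.984, -0.18, -0.001], [-0.001, -0.0, -1.0]]
force: [-0.6, -0.4, -0.0]
opening: 1.0
grasp_force: 0.0
time_s: 1.85
tcp_pos: [347.8, 258.1, 239.2]
ee_rot: [[0.174, 0.985, -0.0], [0.985, -0.174, 0.0], [0.0, -0.0, -1.0]]
force: [0.1, 0.2, 1.1]
opening: 1.001
grasp_force: 0.0
time_s: 2.72
tcp_pos: [558.9, -16.8, 238.2]
ee_rot: [[0.178, 0.984, -0.001], [0.984, -0.178, -0.001], [-0.001, -0.001, -1.0]]
force: [-1.1, -0.1, 0.3]
opening: 1.001
grasp_force: 0.0
t2.7 tcp [558.9 -16.8 238.2] phi -10.3 az -0.3 shift cm: tx 0.26 ty -0.23 tz 16.72 F [-1.1 -0.1  0.3] open 1.001 g 0.0 tilt [-0.04 -0.04]
```

```bash

python3 -m handwheel '0.26 -0.23 3.5 0 0 -0.3 1;0 0 3.5 0 0 0 0.75;0 0 3.5 0 0 0 0.75;0 0 3.5 0 0 0 0.75;0 0 2.0 0 0 0 0.7;0 0 0.7 0 0 0 0.7;0 0 0 0 0 0 0.7' 30
python3 -m handwheel '0 0 0 0 0 0 0.6;0 0 0 0 0 0 0.5;0 0 0 0 0 0 0.45;0 0 0 0 0 0 0.4;0 0 0 0 0 0 0.35;0 0 0 0 0 0 0.35;0 0 0 0 0 0 0.35' 30
python3 -c "
from h import *
go(*pk(1),71,-10)
p,d=viewer.get_image('side');cv2.imwrite('pics/g1.png',cv2.resize(p[150:320,200:360],None,fx=3.2,fy=3.2)[:,:,::-1])"
```

```text
time_s: 3.6
tcp_pos: [555.0, -9.8, 72.3]
ee_rot: [[0.169, 0.986, -0.001], [0.986, -0.169, 0.0], [0.0, -0.001, -1.0]]
force: [-0.0, -0.6, 0.5]
opening: 0.699
grasp_force: 0.0
time_s: 4.47
tcp_pos: [557.6, -10.8, 73.7]
ee_rot: [[0.169, 0.986, 0.005], [0.986, -0.169, -0.001], [-0.0, 0.005, -1.0]]
force: [3.8, -0.1, 5.9]
opening: 0.412
grasp_force: 30.3
t4.5 tcp [557.6 -10.8  73.7] phi -9.7 az 0.3 shift cm: tx -0.31 ty 0.00 tz 0.27 F [ 3.8 -0.1  5.9] open 0.412 g 30.3 tilt [ 0.28 -0.06]
```

View pics/g1.png

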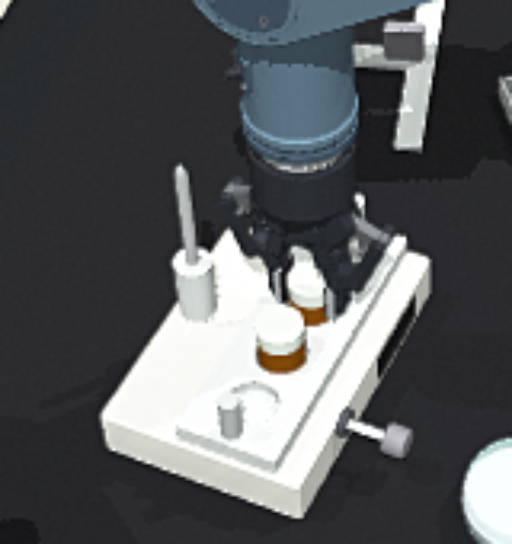

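The jar in pocket 1 is held and the fingers are clear of its neighbour. Next I lift it, turn, and carry it to the tray.

```bash

python3 -m handwheel '0 0 -1 0 0 0 0.35;0 0 -3 0 0 0 0.35;0 0 -4 0 0 0 0.35;0 0 0 0 0 10.7 0.35;0 0 0 0 0 10.7 0.35;0 0 0 0 0 10.7 0.35;0 0 0 0 0 10.7 0.35;0 0 0 0 0 10.7 0.35'
python3 -m handwheel '-3.27 2.67 0 0 0 0 0.35;-3.27 2.67 0 0 0 0 0.35;-3.27 2.67 0 0 0 0 0.35;-3.27 2.67 0 0 0 0 0.35;-3.27 2.67 0 0 0 0 0.35;-3.27 2.67 0 0 0 0 0.35;-3.27 2.67 0 0 0 0 0.35;-3.27 2.67 0 0 0 0 0.35'
python3 -m handwheel '0 0 0 0 0 0 0.35;0 0 0 0 0 0 0.35;0 0 0 0 0 0 0.35' 
python3 -c "
from h import *
go(419.6,-318.7,30,-63.4)"
```

```text
time_s: 5.52
tcp_pos: [553.8, -10.0, 151.3]
ee_rot: [[0.896, 0.445, -0.004], [0.445, -0.896, 0.001], [-0.003, -0.002, -1.0]]
force: [-0.8, -0.6, -0.0]
opening: 0.408
grasp_force: 32.4
time_s: 6.52
tcp_pos: [416.3, -318.9, 151.5]
ee_rot: [[0.893, 0.45, -0.002], [0.45, -0.893, 0.003], [-0.001, -0.003, -1.0]]
force: [1.1, 0.2, -1.1]
opening: 0.41
grasp_force: 32.4
time_s: 6.9
tcp_pos: [418.1, -317.4, 152.0]
ee_rot: [[0.892, 0.452, -0.001], [0.452, -0.892, 0.001], [-0.0, -0.002, -1.0]]
force: [-0.8, 0.4, -0.7]
opening: 0.407
grasp_force: 32.4
t6.9 tcp [ 418.1 -317.4  152. ] phi -63.2 az 0.2 shift cm: tx 0.08 ty 0.19 tz 12.20 F [-0.8  0.4 -0.7] open 0.407 g 32.4 tilt [-0.05  0.07]
```

```bash

python3 -m handwheel '0.08 0.19 4 0 0 0 0.35;0 0 4 0 0 0 0.35;0 0 2.5 0 0 0 0.35;0 0 1 0 0 0 0.35;0 0 0.3 0 0 0 0.35;0 0 0.1 0 0 0 0.35;0 0 0.1 0 0 0 0.35;0 0 0 0 0 0 0.35' 
python3 -m handwheel '0 0 0.1 0 0 0 0.35;0 0 0.1 0 0 0 0.35;0 0 0 0 0 0 0.35'
python3 -c "
from h import *
go(419.6,-318.7,30,-63.4)"
```

```text
time_s: 7.9
tcp_pos: [419.9, -320.5, 32.9]
ee_rot: [[0.893, 0.45, 0.001], [0.45, -0.893, -0.001], [0.0, 0.001, -1.0]]
force: [-0.2, -0.1, -0.3]
opening: 0.411
grasp_force: 32.4
time_s: 8.28
tcp_pos: [419.5, -320.1, 30.2]
ee_rot: [[0.893, 0.45, -0.0], [0.45, -0.893, 0.0], [-0.0, -0.0, -1.0]]
force: [0.3, -0.1, -0.2]
opening: 0.407
grasp_force: 32.4
t8.3 tcp [ 419.5 -320.1   30.2] phi -63.2 az 0.2 shift cm: tx 0.07 ty -0.12 tz 0.02 F [ 0.3 -0.1 -0.2] open 0.407 g 32.4 tilt [-0.01  0.01]
```

```bash

python3 -m handwheel '0 0 0.1 0 0 0 0.35;0 0 0.1 0 0 0 0.35;0 0 0 0 0 0 0.35'
python3 -m handwheel '0 0 0.1 0 0 0 0.35;0 0 0.1 0 0 0 0.35;0 0 0 0 0 0 0.35'
```

```text
time_s: 8.65
tcp_pos: [419.7, -320.2, 29.9]
ee_rot: [[0.893, 0.451, 0.0], [0.451, -0.893, -0.001], [0.0, 0.001, -1.0]]
force: [-2.7, 2.9, 13.8]
opening: 0.405
grasp_force: 33.6
time_s: 9.02
tcp_pos: [419.9, -320.5, 29.5]
ee_rot: [[0.893, 0.451, 0.001], [0.451, -0.893, -0.002], [0.0, 0.002, -1.0]]
force: [-5.6, 6.4, 28.2]
opening: 0.408
grasp_force: 35.3
```

```bash

python3 -m handwheel '0 0 -0.3 0 0 0 0.45;0 0 0 0 0 0 0.6;0 0 0 0 0 0 0.6;0 0 -1 0 0 0 0.6;0 0 -4 0 0 0 0.6;0 0 -4 0 0 0 0.6;0 0 -3 0 0 0 0.7'
python3 -m handwheel '0 0 0 0 0 -10.7 0.7;0 0 0 0 0 -10.7 0.7;0 0 0 0 0 -10.7 0.7;0 0 0 0 0 -10.7 0.7;0 0 0 0 0 -10.4 0.7'
python3 -m handwheel '5.37 1.17 0 0 0 0 0.7;5.37 1.17 0 0 0 0 0.7;5.37 1.17 0 0 0 0 0.7;5.37 1.17 0 0 0 0 0.7;5.37 1.17 0 0 0 0 0.7;5.37 1.17 0 0 0 0 0.7;5.37 1.17 0 0 0 0 0.7;0 0 0 0 0 0 0.7'
python3 -m handwheel '0 0 0 0 0 0 0.7;0 0 0 0 0 0 0.7'
python3 - <<'E'
from h import *
np.set_printoptions(precision=1,suppress=True)
go(*pk(2),73,-10)
for n,dz in(("side",1.),("top",-1.1)):
    p,W=cloud(n); W[...,2]+=dz
    m=((p.min(-1)>120)&(W[...,2]>30)&(W[...,2]<60)&(abs(W[...,0]-419)<40)&(abs(W[...,1]+320)<40))
    q=W[m]; print(n,len(q),np.median(q,0),q.mean(0),(q.max(0)+q.min(0))/2)
E
```

```text
time_s: 9.9
tcp_pos: [419.9, -320.5, 151.5]
ee_rot: [[0.893, 0.45, 0.001], [0.45, -0.893, -0.001], [0.0, 0.002, -1.0]]
force: [-0.1, -0.0, 0.6]
opening: 0.699
grasp_force: 0.0
time_s: 10.52
tcp_pos: [419.6, -320.1, 149.7]
ee_rot: [[0.168, 0.986, 0.0], [0.986, -0.168, -0.0], [-0.0, 0.0, -1.0]]
force: [-0.0, 0.0, 0.4]
opening: 0.702
grasp_force: 0.0
time_s: 11.52
tcp_pos: [566.5, 39.4, 149.6]
ee_rot: [[0.169, 0.986, 0.001], [0.986, -0.169, 0.001], [0.001, 0.001, -1.0]]
force: [0.3, 0.1, 0.4]
opening: 0.702
grasp_force: 0.0
time_s: 11.78
tcp_pos: [565.3, 34.5, 149.4]
ee_rot: [[0.176, 0.984, -0.0], [0.984, -0.176, -0.0], [-0.0, -0.0, -1.0]]
force: [0.5, -0.1, 0.0]
opening: 0.7
grasp_force: 0.0
t11.8 tcp [565.3  34.5 149.4] phi -10.1 az -0.1 shift cm: tx 0.10 ty 0.03 tz 7.64 F [ 0.5 -0.1  0. ] open 0.700 g 0.0 tilt [-0. -0.]
side 133 [ 414.9 -316.3   45.5] [ 414.6 -316.6   44.8] [ 415.  -319.    42.7]
top 220 [ 415.1 -320.9   46.9] [ 415.9 -320.7   46.5] [ 416.3 -322.    41.9]
```

The known release point shows the top camera is within about 1.5 mm, while the side camera is about 5 mm off in y. I'll grip the second jar along the row, since both neighbouring pockets are empty, to pin down the shaker's y.

```bash

python3 -m handwheel '0.1 0.03 0 0 0 10.7 0.7;0 0 0 0 0 10.7 0.7;0 0 0 0 0 10.7 0.7;0 0 0 0 0 10.7 0.7;0 0 0 0 0 10.7 0.7;0 0 0 0 0 10.7 0.7;0 0 0 0 0 10.7 0.7;0 0 0 0 0 10.7 0.7'
python3 -m handwheel '0 0 3 0 0 4.3 0.7;0 0 3 0 0 0 0.7;0 0 1.3 0 0 0 0.65;0 0 0.3 0 0 0 0.6;0 0 0 0 0 0 0.55;0 0 0 0 0 0 0.5;0 0 0 0 0 0 0.48;0 0 0 0 0 0 0.46'
python3 -m handwheel '0 0 0 0 0 0 0.44;0 0 0 0 0 0 0.42;0 0 0 0 0 0 0.40;0 0 0 0 0 0 0.35;0 0 0 0 0 0 0.35;0 0 0 0 0 0 0.35' 20
python3 -c "
from h import *
go(*pk(2),73,-100)"
```

```text
time_s: 12.88
tcp_pos: [566.0, 35.5, 149.4]
ee_rot: [[0.994, -0.106, -0.0], [-0.106, -0.994, -0.0], [-0.0, 0.0, -1.0]]
force: [-0.1, 0.4, 0.8]
opening: 0.701
grasp_force: 0.0
time_s: 13.88
tcp_pos: [566.5, 36.6, 73.8]
ee_rot: [[0.985, -0.172, 0.001], [-0.172, -0.985, -0.0], [0.001, 0.0, -1.0]]
force: [0.0, -0.1, -0.5]
opening: 0.456
grasp_force: 0.2
time_s: 14.62
tcp_pos: [566.4, 36.5, 73.6]
ee_rot: [[0.985, -0.172, 0.0], [-0.172, -0.985, -0.0], [0.001, 0.0, -1.0]]
force: [-1.1, -2.0, 4.8]
opening: 0.415
grasp_force: 20.0
t14.6 tcp [566.4  36.5  73.6] phi -99.9 az 0.1 shift cm: tx -0.04 ty 0.12 tz 0.06 F [-1.1 -2.   4.8] open 0.415 g 20.0 tilt [ 0.03 -0.02]
```

```bash

for s in 1 1 1 ; do python3 -m handwheel '0 0.08 0 0 0 0 0.35;0 0 0 0 0 0 0.35;0 0 0 0 0 0 0.35' | egrep 'tcp|^force'; done; echo; python3 -m handwheel '0 -0.3 0 0 0 0 0.35;0 0 0 0 0 0 0.35;0 0 0 0 0 0 0.35' | egrep 'tcp|^force';python3 -m handwheel '0 -0.08 0 0 0 0 0.35;0 0 0 0 0 0 0.35;0 0 0 0 0 0 0.35' | egrep 'tcp|^force'; echo; python3 -m handwheel '0.12 0.22 0 0 0 0 0.35;0 0 0 0 0 0 0.35;0 0 0 0 0 0 0.35' | egrep 'tcp|^force';python3 -m handwheel '0.12 0 0 0 0 0 0.35;0 0 0 0 0 0 0.35;0 0 0 0 0 0 0.35' | egrep 'tcp|^force'; python3 -m handwheel '-0.36 0 0 0 0 0 0.35;0 0 0 0 0 0 0.35;0 0 0 0 0 0 0.35' | egrep 'tcp|^force'; python3 -m handwheel '-0.12 0 0 0 0 0 0.35;0 0 0 0 0 0 0.35;0 0 0 0 0 0 0.35' | egrep 'tcp|^force'
```

```text
tcp_pos: [566.3, 36.5, 73.6]
force: [-0.2, 0.5, 4.2]
tcp_pos: [566.3, 36.2, 73.6]
force: [0.9, 3.8, 5.8]
tcp_pos: [566.2, 35.4, 73.6]
force: [-0.2, 4.1, 4.8]

tcp_pos: [566.5, 36.8, 73.6]
force: [-0.1, -1.8, 5.0]
tcp_pos: [566.6, 36.8, 73.6]
force: [-1.5, -4.4, 5.4]

tcp_pos: [566.7, 36.4, 73.6]
force: [-3.0, 2.5, 8.2]
tcp_pos: [566.9, 36.4, 73.6]
force: [-5.8, 2.7, 9.7]
tcp_pos: [565.3, 36.4, 73.6]
force: [0.8, 2.6, 6.7]
tcp_pos: [564.7, 36.2, 73.7]
force: [4.7, 0.8, 4.5]
```

```bash

python3 -m handwheel '0.1 0 -1 0 0 0 0.35;0 0 -3 0 0 0 0.35;0 0 -4 0 0 0 0.35;0 0 0 0 0 -9.2 0.35;0 0 0 0 0 -9.1 0.35;0 0 0 0 0 -9.1 0.35;0 0 0 0 0 -9.1 0.35' 30
python3 -m handwheel '-4.13 2.18 0 0 0 0 0.35;-4.13 2.18 0 0 0 0 0.35;-4.13 2.18 0 0 0 0 0.35;-4.13 2.18 0 0 0 0 0.35;-4.13 2.18 0 0 0 0 0.35;-4.13 2.18 0 0 0 0 0.35;-4.13 2.18 0 0 0 0 0.35;0 0 0 0 0 0 0.35'
python3 -m handwheel '0 0 4 0 0 0 0.35;0 0 4 0 0 0 0.35;0 0 2.5 0 0 0 0.35;0 0 1 0 0 0 0.35;0 0 0.3 0 0 0 0.35;0 0 0 0 0 0 0.35;0 0 0 0 0 0 0.35' 
python3 -c "
from h import *
go(374.8,-229.3,30,-63.4)"
```

```text
time_s: 18.88
tcp_pos: [562.3, 36.1, 151.8]
ee_rot: [[0.892, 0.452, -0.006], [0.452, -0.892, 0.0], [-0.005, -0.003, -1.0]]
force: [0.5, 0.7, -0.1]
opening: 0.413
grasp_force: 30.9
time_s: 19.88
tcp_pos: [371.4, -230.8, 152.3]
ee_rot: [[0.896, 0.443, -0.004], [0.443, -0.896, 0.002], [-0.002, -0.004, -1.0]]
force: [0.8, 0.4, -0.3]
opening: 0.409
grasp_force: 30.9
time_s: 20.75
tcp_pos: [374.9, -230.1, 36.1]
ee_rot: [[0.894, 0.447, 0.001], [0.447, -0.894, -0.001], [0.0, 0.002, -1.0]]
force: [-0.4, -0.1, -0.7]
opening: 0.407
grasp_force: 31.0
t20.8 tcp [ 374.9 -230.1   36.1] phi -63.4 az -0.0 shift cm: tx 0.03 ty -0.07 tz 0.61 F [-0.4 -0.1 -0.7] open 0.407 g 31.0 tilt [ 0.06 -0.07]
```

```bash

python3 -m handwheel '0 0 0.6 0 0 0 0.35;0 0 0.1 0 0 0 0.35;0 0 0 0 0 0 0.35'
python3 -m handwheel '0 0 -0.1 0 0 0 0.45;0 0 0 0 0 0 0.6;0 0 0 0 0 0 0.6;0 0 -1 0 0 0 0.6;0 0 -4 0 0 0 0.6;0 0 -4 0 0 0 0.6;0 0 -3 0 0 0 0.7'
python3 -m handwheel '0 0 0 0 0 -10.7 0.7;0 0 0 0 0 -10.7 0.7;0 0 0 0 0 -10.7 0.7;0 0 0 0 0 -10.7 0.7;0 0 0 0 0 -10.6 0.7'
python3 -m handwheel '5.6 -0.685 0 0 0 0 0.7;5.6 -0.685 0 0 0 0 0.7;5.6 -0.685 0 0 0 0 0.7;5.6 -0.685 0 0 0 0 0.7;5.6 -0.685 0 0 0 0 0.7;5.6 -0.685 0 0 0 0 0.7;5.6 -0.685 0 0 0 0 0.7;5.6 -0.685 0 0 0 0 0.7'
python3 -m handwheel '0 0 0 0 0 0 0.7;0 0 0 0 0 0 0.7;0 0 0 0 0 0 0.7'
cat >> h.py <<'E'
O=np.array([561.4,11.2])
def capst(n="top"):
    p,W=cloud(n); m=((p.min(-1)>110)&(W[...,2]>32)&(W[...,2]<62)&(W[...,0]>250)&(W[...,0]<720)).astype(np.uint8)
    k,l,s,c=cv2.connectedComponentsWithStats(m); out=[]
    for i in range(1,k):
        if 100<s[i,4]<330: q=W[l==i]; out.append(np.r_[np.median(q,0),s[i,4]].round(1))
    return p,out
E
python3 -c "
from h import *
go(399,221,26,-10)
p,o=capst(); print(*o,sep='\n'); cv2.imwrite('pics/t2.png',p[:,:,::-1])"
```

```text
time_s: 21.12
tcp_pos: [375.2, -230.3, 29.7]
ee_rot: [[0.894, 0.447, 0.002], [0.447, -0.894, -0.002], [0.001, 0.002, -1.0]]
force: [-0.3, 2.5, 13.8]
opening: 0.412
grasp_force: 32.6
time_s: 22.0
tcp_pos: [374.6, -229.9, 151.5]
ee_rot: [[0.894, 0.447, 0.001], [0.447, -0.894, -0.001], [0.001, 0.002, -1.0]]
force: [0.2, 0.4, 0.0]
opening: 0.697
grasp_force: 0.0
time_s: 22.62
tcp_pos: [374.3, -229.6, 149.9]
ee_rot: [[0.168, 0.986, 0.0], [0.986, -0.168, -0.0], [-0.0, 0.0, -1.0]]
force: [-0.3, -0.8, -0.1]
opening: 0.696
grasp_force: 0.0
time_s: 23.62
tcp_pos: [398.3, 223.0, 150.1]
ee_rot: [[0.174, 0.985, 0.001], [0.985, -0.174, 0.0], [0.0, 0.001, -1.0]]
force: [1.2, -0.4, 0.5]
opening: 0.701
grasp_force: 0.0
time_s: 24.0
tcp_pos: [398.4, 219.8, 149.4]
ee_rot: [[0.176, 0.984, -0.0], [0.984, -0.176, -0.0], [-0.0, -0.0, -1.0]]
force: [-0.9, -0.5, -0.2]
opening: 0.702
grasp_force: 0.0
t24.0 tcp [398.4 219.8 149.4] phi -10.1 az -0.1 shift cm: tx 0.13 ty 0.04 tz 12.34 F [-0.9 -0.5 -0.2] open 0.702 g 0.0 tilt [-0.01 -0.02]
[ 638.3 -358.3   40.1  105. ]
[ 569.5 -365.8   41.1  111. ]
[501.2 374.8  44.6 208. ]
[ 415.2 -320.1   48.   228. ]
[398.3 213.5  43.9 109. ]
[ 377.  -228.1   48.1  217. ]
```

View pics/t2.png

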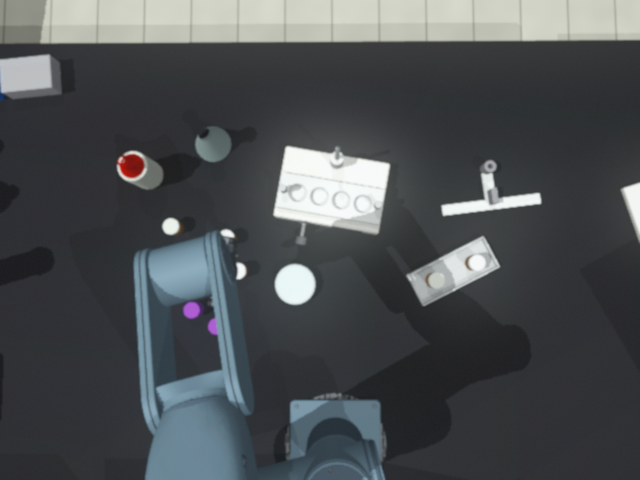

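Both finished jars stand upright in the tray at (436,280) and (476,262), and all four pockets are empty. Next is the first sample jar.

```bash

python3 -m handwheel '0.13 0.04 4 0 0 0 0.7;0 0 4 0 0 0 0.7;0 0 3 0 0 0 0.65;0 0 1.2 0 0 0 0.6;0 0 0.1 0 0 0 0.55;0 0 0 0 0 0 0.5;0 0 0 0 0 0 0.46;0 0 0 0 0 0 0.43' 20
python3 -m handwheel '0 0 0 0 0 0 0.40;0 0 0 0 0 0 0.35;0 0 0 0 0 0 0.35;0 0 0 0 0 0 0.35' 30
python3 -c "
from h import *
go(*pk(0),150,-10)"
python3 -m handwheel '0 0 -1 0 0 0 0.35;0 0 -3.5 0 0 0 0.35;0 0 -4 0 0 0 0.35;0 0 -3.9 0 0 0 0.35;0 0 0 0 0 0 0.35;0 0 0 0 0 0 0.35'
python3 -c "
from h import *
for i in range(4): go(*pk(i),150,-10)"
```

```text
time_s: 25.05
tcp_pos: [399.5, 222.4, 27.0]
ee_rot: [[0.174, 0.985, 0.002], [0.985, -0.174, 0.0], [0.001, 0.001, -1.0]]
force: [-0.5, -0.4, -0.9]
opening: 0.432
grasp_force: 0.0
time_s: 25.55
tcp_pos: [399.5, 222.4, 27.1]
ee_rot: [[0.174, 0.985, 0.001], [0.985, -0.174, 0.0], [0.001, 0.001, -1.0]]
force: [-0.7, -0.5, 4.4]
opening: 0.416
grasp_force: 29.5
t25.6 tcp [399.5 222.4  27.1] phi -10.0 az -0.0 shift cm: tx -25.49 ty 19.61 tz -12.29 F [-0.7 -0.5  4.4] open 0.416 g 29.5 tilt [0.08 0.02]
time_s: 26.3
tcp_pos: [398.4, 222.1, 150.1]
ee_rot: [[0.174, 0.985, -0.0], [0.985, -0.174, -0.0], [-0.0, -0.0, -1.0]]
force: [0.4, 0.6, -1.2]
opening: 0.411
grasp_force: 30.2
t26.3 tcp [398.4 222.1 150.1] phi -10.0 az -0.0 shift cm: tx -25.44 ty 19.71 tz 0.01 F [ 0.4  0.6 -1.2] open 0.411 g 30.2 tilt [-0.02 -0.01]
t26.3 tcp [398.4 222.1 150.1] phi -10.0 az -0.0 shift cm: tx -20.44 ty 19.71 tz 0.01 F [ 0.4  0.6 -1.2] open 0.411 g 30.2 tilt [-0.02 -0.01]
t26.3 tcp [398.4 222.1 150.1] phi -10.0 az -0.0 shift cm: tx -15.44 ty 19.71 tz 0.01 F [ 0.4  0.6 -1.2] open 0.411 g 30.2 tilt [-0.02 -0.01]
t26.3 tcp [398.4 222.1 150.1] phi -10.0 az -0.0 shift cm: tx -10.44 ty 19.71 tz 0.01 F [ 0.4  0.6 -1.2] open 0.411 g 30.2 tilt [-0.02 -0.01]
```

```bash

python3 -m handwheel '-3.09 3.94 0 0 0 0 0.35;-3.09 3.94 0 0 0 0 0.35;-3.09 3.94 0 0 0 0 0.35;-3.09 3.94 0 0 0 0 0.35;-3.08 3.95 0 0 0 0 0.35;0 0 0 0 0 0 0.35;0 0 0 0 0 0 0.35;0 0 0 0 0 0 0.35'
python3 -m handwheel '0 0 3 0 0 0 0.35;0 0 2 0 0 0 0.35;0 0 0.8 0 0 0 0.35;0 0 0 0 0 0 0.35;0 0 0 0 0 0 0.35;0 0 0 0 0 0 0.35'
python3 -c "
from h import *
go(*pk(2),75,-10)"
```

```text
time_s: 27.3
tcp_pos: [564.9, 37.0, 149.5]
ee_rot: [[0.173, 0.985, -0.002], [0.985, -0.173, 0.001], [0.0, -0.002, -1.0]]
force: [0.3, 0.3, -1.2]
opening: 0.412
grasp_force: 30.4
time_s: 28.05
tcp_pos: [566.8, 35.9, 93.2]
ee_rot: [[0.174, 0.985, 0.002], [0.985, -0.174, -0.0], [0.0, 0.002, -1.0]]
force: [-0.4, 0.1, -1.1]
opening: 0.407
grasp_force: 30.4
t28.1 tcp [566.8  35.9  93.2] phi -10.0 az -0.0 shift cm: tx -0.03 ty -0.10 tz 1.82 F [-0.4  0.1 -1.1] open 0.407 g 30.4 tilt [ 0.1  -0.01]
```

```bash

python3 -m handwheel '0 -0.1 0.3 0 0 0 0.35;0 0 0.3 0 0 0 0.35;0 0 0.2 0 0 0 0.35;0 0 0 0 0 0 0.35;0 0 0 0 0 0 0.35' | egrep 'tcp|^force'
python3 -m handwheel '0 0 0.15 0 0 0 0.35;0 0 0.15 0 0 0 0.35;0 0 0 0 0 0 0.35'| egrep 'tcp|^force'
```

```text
tcp_pos: [565.8, 35.9, 84.3]
force: [2.6, -0.9, -1.8]
tcp_pos: [565.8, 36.0, 81.5]
force: [4.0, -2.1, 0.1]
```

```bash

python3 -m handwheel '0.03 0.05 0.2 0 0 0 0.35;0 0 0.2 0 0 0 0.35;0 0 0.15 0 0 0 0.35;0 0 0 0 0 0 0.35;0 0 0 0 0 0 0.35' | egrep 'tcp|^force'
python3 -m handwheel '0 0 0.1 0 0 0 0.35;0 0 0.1 0 0 0 0.35;0 0 0 0 0 0 0.35'| egrep 'tcp|^force'
```

```text
tcp_pos: [565.9, 36.2, 75.7]
force: [4.8, -1.1, -1.6]
tcp_pos: [566.0, 36.2, 75.2]
force: [1.8, -0.3, 9.8]
```

```bash
sed -i 's/^O=np.array(\[561.4,11.2\])/O=np.array([561.8,11.2])/' h.py
python3 -m handwheel '0 0 -0.1 0 0 0 0.45;0 0 0 0 0 0 0.6;0 0 0 0 0 0 0.7;0 0 -1 0 0 0 0.7;0 0 -3 0 0 0 0.7;0 0 -3.4 0 0 0 0.7'
python3 -m handwheel '3.9 -2.55 0 0 0 0 0.7;3.9 -2.55 0 0 0 0 0.7;3.9 -2.55 0 0 0 0 0.7;3.9 -2.55 0 0 0 0 0.7;3.9 -2.55 0 0 0 0 0.7;0 0 0 0 0 0 0.7;0 0 0 0 0 0 0.7;0 0 0 0 0 0 0.7'
python3 -c "
from h import *
go(474.5,250.5,27,-10)
for n in ('top','side'):
  p,o=capst(n); print(*o,sep='\n')"
```

```text
time_s: 30.8
tcp_pos: [565.2, 36.3, 149.6]
ee_rot: [[0.174, 0.985, -0.002], [0.985, -0.174, 0.0], [-0.0, -0.002, -1.0]]
force: [0.5, -0.6, 1.0]
opening: 0.703
grasp_force: 0.0
time_s: 31.8
tcp_pos: [474.8, 249.5, 149.0]
ee_rot: [[0.175, 0.984, 0.0], [0.984, -0.175, -0.0], [-0.0, 0.0, -1.0]]
force: [0.1, 0.8, -0.3]
opening: 0.697
grasp_force: 0.0
t31.8 tcp [474.8 249.5 149. ] phi -10.1 az -0.1 shift cm: tx 0.10 ty -0.05 tz 12.20 F [ 0.1  0.8 -0.3] open 0.697 g 0.0 tilt [ 0.01 -0.02]
[ 638.3 -358.9   39.3  103. ]
[ 568.9 -366.3   41.9  108. ]
[473.   75.   43.5 115. ]
[473.5 245.8  44.1 180. ]
[ 415.2 -320.4   48.3  223. ]
[ 376.9 -228.1   48.1  220. ]
[499.1 -48.8  41.9 189. ]
[684.6 312.   46.1 314. ]
[473.4 251.8  41.8 228. ]
[384.6 305.1  41.8 257. ]
[499.6 378.2  41.8 271. ]
[605.4 467.1  47.1 222. ]
```

Nothing has moved. I'll grasp the second sample jar.

```bash

python3 -m handwheel '0.1 -0.05 4 0 0 0 0.7;0 0 4 0 0 0 0.7;0 0 3 0 0 0 0.65;0 0 1.2 0 0 0 0.6;0 0 0 0 0 0 0.55;0 0 0 0 0 0 0.5;0 0 0 0 0 0 0.46;0 0 0 0 0 0 0.43' 20
python3 -m handwheel '0 0 0 0 0 0 0.40;0 0 0 0 0 0 0.35;0 0 0 0 0 0 0.35;0 0 0 0 0 0 0.35' 30
python3 -m handwheel '0 0 -1 0 0 0 0.35;0 0 -3.5 0 0 0 0.35;0 0 -4 0 0 0 0.35;0 0 -3.8 0 0 0 0.35;0 0 0 0 0 0 0.35;0 0 0 0 0 0 0.35'
python3 -c "
from h import *
for i in (0,1,3): go(*pk(i),95,-10)"
```

```text
time_s: 32.9
tcp_pos: [474.8, 251.8, 27.8]
ee_rot: [[0.174, 0.985, 0.002], [0.985, -0.174, 0.001], [0.001, 0.002, -1.0]]
force: [0.8, 0.2, 1.1]
opening: 0.431
grasp_force: 0.5
time_s: 33.4
tcp_pos: [474.8, 251.8, 28.0]
ee_rot: [[0.174, 0.985, 0.002], [0.985, -0.174, 0.001], [0.001, 0.002, -1.0]]
force: [-0.1, -1.2, 6.3]
opening: 0.412
grasp_force: 29.6
time_s: 34.15
tcp_pos: [473.1, 251.4, 149.4]
ee_rot: [[0.174, 0.985, -0.001], [0.985, -0.174, -0.0], [-0.0, -0.001, -1.0]]
force: [0.4, -0.3, -1.0]
opening: 0.414
grasp_force: 30.2
t34.1 tcp [473.1 251.4 149.4] phi -10.0 az -0.0 shift cm: tx -29.61 ty 12.91 tz 5.44 F [ 0.4 -0.3 -1. ] open 0.414 g 30.2 tilt [-0.06 -0.02]
t34.1 tcp [473.1 251.4 149.4] phi -10.0 az -0.0 shift cm: tx -24.61 ty 12.91 tz 5.44 F [ 0.4 -0.3 -1. ] open 0.414 g 30.2 tilt [-0.06 -0.02]
t34.1 tcp [473.1 251.4 149.4] phi -10.0 az -0.0 shift cm: tx -14.61 ty 12.91 tz 5.44 F [ 0.4 -0.3 -1. ] open 0.414 g 30.2 tilt [-0.06 -0.02]
```

```bash

python3 -m handwheel '-4.1 2.15 0 0 0 0 0.35;-4.1 2.15 0 0 0 0 0.35;-4.1 2.15 0 0 0 0 0.35;-4.1 2.15 0 0 0 0 0.35;-4.1 2.15 0 0 0 0 0.35;-4.1 2.15 0 0 0 0 0.35;0 0 0 0 0 0 0.35;0 0 0 0 0 0 0.35'
python3 -m handwheel '0 0 3 0 0 0 0.35;0 0 1.8 0 0 0 0.35;0 0 0.6 0 0 0 0.35;0 0 0 0 0 0 0.35;0 0 0 0 0 0 0.35;0 0 0 0 0 0 0.35'
python3 -c "
from h import *
go(*pk(1),76,-10)"
```

```text
time_s: 35.15
tcp_pos: [556.8, -12.8, 148.2]
ee_rot: [[0.175, 0.985, -0.003], [0.985, -0.175, 0.001], [0.001, -0.004, -1.0]]
force: [-0.1, 0.2, -0.6]
opening: 0.411
grasp_force: 30.3
time_s: 35.9
tcp_pos: [558.6, -13.1, 96.6]
ee_rot: [[0.174, 0.985, 0.001], [0.985, -0.174, -0.0], [-0.0, 0.001, -1.0]]
force: [-0.6, -0.2, -1.1]
opening: 0.411
grasp_force: 30.3
t35.9 tcp [558.6 -13.1  96.6] phi -10.0 az -0.0 shift cm: tx -0.05 ty -0.10 tz 2.06 F [-0.6 -0.2 -1.1] open 0.411 g 30.3 tilt [ 0.08 -0.02]
```

```bash

python3 -m handwheel '0 -0.1 0.4 0 0 0 0.35;0 0 0.4 0 0 0 0.35;0 0 0.3 0 0 0 0.35;0 0 0 0 0 0 0.35;0 0 0 0 0 0 0.35' | egrep 'tcp|^force'
python3 -m handwheel '0 0 0.2 0 0 0 0.35;0 0 0.2 0 0 0 0.35;0 0 0 0 0 0 0.35'| egrep 'tcp|^force'
python3 -m handwheel '0 0 0.2 0 0 0 0.35;0 0 0.2 0 0 0 0.35;0 0 0 0 0 0 0.35'| egrep 'tcp|^force'
```

```text
tcp_pos: [557.7, -12.7, 86.7]
force: [-3.6, 3.3, 14.5]
tcp_pos: [558.1, -12.8, 80.9]
force: [3.0, 3.9, 0.5]
tcp_pos: [558.0, -12.8, 76.9]
force: [4.2, 3.6, 0.9]
```

```bash

python3 -m handwheel '0.08 0.05 0.1 0 0 0 0.35;0 0 0.1 0 0 0 0.35;0 0 0 0 0 0 0.35'| egrep 'tcp|^force'
python3 -m handwheel '0 0 -0.1 0 0 0 0.45;0 0 0 0 0 0 0.6;0 0 0 0 0 0 0.7;0 0 -1 0 0 0 0.7;0 0 -3 0 0 0 0.7;0 0 -3.4 0 0 0 0.7;0 0 0 0 0 0 0.7;0 0 0 0 0 0 0.7'
python3 -c "
from h import *
go(388,303,28,-10);go(501.5,377,28,-10)"
```

```text
tcp_pos: [558.1, -12.5, 75.8]
force: [-0.4, 1.9, 9.9]
time_s: 38.65
tcp_pos: [557.4, -12.2, 149.7]
ee_rot: [[0.174, 0.985, -0.0], [0.985, -0.174, -0.0], [-0.0, -0.0, -1.0]]
force: [-0.3, 0.2, -0.2]
opening: 0.698
grasp_force: 0.0
t38.6 tcp [557.4 -12.2 149.7] phi -10.0 az -0.0 shift cm: tx 28.10 ty -22.15 tz 12.17 F [-0.3  0.2 -0.2] open 0.698 g 0.0 tilt [-0.02 -0.  ]
t38.6 tcp [557.4 -12.2 149.7] phi -10.0 az -0.0 shift cm: tx 37.36 ty -12.26 tz 12.17 F [-0.3  0.2 -0.2] open 0.698 g 0.0 tilt [-0.02 -0.  ]
```

```bash

python3 -m handwheel '3.51 -2.77 0 0 0 0 0.65;3.51 -2.77 0 0 0 0 0.65;3.51 -2.77 0 0 0 0 0.65;3.51 -2.77 0 0 0 0 0.65;3.51 -2.77 0 0 0 0 0.65;3.51 -2.77 0 0 0 0 0.65;3.51 -2.77 0 0 0 0 0.65;3.51 -2.77 0 0 0 0 0.65'
python3 -m handwheel '0 0 0 0 0 0 0.65;0 0 0 0 0 0 0.65;0 0 0 0 0 0 0.65'
python3 -c "
from h import *
go(388,303,28,-10)
for n in ('top','side'):
  p,o=capst(n); print(*o,sep='\n')"
```

```text
time_s: 39.65
tcp_pos: [386.7, 303.6, 148.6]
ee_rot: [[0.174, 0.985, -0.002], [0.985, -0.174, -0.001], [-0.002, -0.002, -1.0]]
force: [1.4, 0.0, -0.1]
opening: 0.651
grasp_force: 0.0
time_s: 40.02
tcp_pos: [388.8, 301.8, 149.4]
ee_rot: [[0.175, 0.984, -0.001], [0.984, -0.175, -0.001], [-0.001, -0.001, -1.0]]
force: [0.5, -0.3, 0.2]
opening: 0.647
grasp_force: 0.0
t40.0 tcp [388.8 301.8 149.4] phi -10.1 az -0.1 shift cm: tx 0.10 ty -0.10 tz 12.14 F [ 0.5 -0.3  0.2] open 0.647 g 0.0 tilt [-0.04 -0.04]
[ 637.3 -357.9   39.8  103. ]
[ 569.1 -365.6   41.5  112. ]
[501.2 374.1  44.3 209. ]
[ 415.2 -320.3   47.7  229. ]
[386. 300.  44. 210.]
[ 377.  -228.2   48.1  219. ]
[686.1 312.1  45.9 307. ]
[384.9 304.7  42.  258. ]
[499.6 378.4  42.  266. ]
[605.4 467.2  47.2 225. ]
```

```bash

python3 -m handwheel '-0.1 -0.1 4 0 0 0 0.65;0 0 4 0 0 0 0.65;0 0 3 0 0 0 0.65;0 0 1.1 0 0 0 0.6;0 0 0 0 0 0 0.55;0 0 0 0 0 0 0.5;0 0 0 0 0 0 0.46;0 0 0 0 0 0 0.43' 20
python3 -m handwheel '0 0 0 0 0 0 0.40;0 0 0 0 0 0 0.35;0 0 0 0 0 0 0.35;0 0 0 0 0 0 0.35' 30
python3 -m handwheel '0 0 -1 0 0 0 0.35;0 0 -3.5 0 0 0 0.35;0 0 -4 0 0 0 0.35;0 0 -3.8 0 0 0 0.35;0 0 0 0 0 0 0.35;0 0 0 0 0 0 0.35'
python3 -c "
from h import *
for i in (0,3): go(*pk(i),95,-10)"
```

```text
time_s: 41.12
tcp_pos: [387.6, 302.3, 29.6]
ee_rot: [[0.174, 0.985, 0.001], [0.985, -0.174, 0.001], [0.001, 0.001, -1.0]]
force: [0.2, 0.7, -0.2]
opening: 0.427
grasp_force: 0.0
time_s: 41.62
tcp_pos: [387.5, 302.3, 29.7]
ee_rot: [[0.174, 0.985, 0.001], [0.985, -0.174, 0.001], [0.001, 0.001, -1.0]]
force: [-1.2, -0.3, 5.3]
opening: 0.406
grasp_force: 29.5
time_s: 42.38
tcp_pos: [386.7, 301.8, 151.5]
ee_rot: [[0.174, 0.985, -0.0], [0.985, -0.174, -0.0], [-0.0, -0.0, -1.0]]
force: [0.6, 0.2, -0.5]
opening: 0.406
grasp_force: 30.2
t42.4 tcp [386.7 301.8 151.5] phi -10.0 az -0.0 shift cm: tx -33.08 ty 22.29 tz 5.65 F [ 0.6  0.2 -0.5] open 0.406 g 30.2 tilt [-0.02 -0.01]
t42.4 tcp [386.7 301.8 151.5] phi -10.0 az -0.0 shift cm: tx -18.08 ty 22.29 tz 5.65 F [ 0.6  0.2 -0.5] open 0.406 g 30.2 tilt [-0.02 -0.01]
```

```bash

python3 -m handwheel '-4.13 2.775 0 0 0 0 0.35;-4.13 2.775 0 0 0 0 0.35;-4.13 2.775 0 0 0 0 0.35;-4.13 2.775 0 0 0 0 0.35;-4.13 2.775 0 0 0 0 0.35;-4.13 2.775 0 0 0 0 0.35;-4.13 2.775 0 0 0 0 0.35;-4.13 2.775 0 0 0 0 0.35'
python3 -m handwheel '0 0 0 0 0 0 0.35;0 0 3 0 0 0 0.35;0 0 1.8 0 0 0 0.35;0 0 0.5 0 0 0 0.35;0 0 0 0 0 0 0.35;0 0 0 0 0 0 0.35;0 0 0 0 0 0 0.35'
python3 -c "
from h import *
go(*pk(0),77.5,-10)"
```

```text
time_s: 43.38
tcp_pos: [547.6, -63.2, 149.9]
ee_rot: [[0.174, 0.985, -0.003], [0.985, -0.174, 0.001], [0.001, -0.004, -1.0]]
force: [0.8, 0.9, -0.5]
opening: 0.413
grasp_force: 30.2
time_s: 44.25
tcp_pos: [548.8, -62.0, 99.6]
ee_rot: [[0.174, 0.985, 0.001], [0.985, -0.174, -0.0], [-0.0, 0.001, -1.0]]
force: [-0.0, -0.7, 0.2]
opening: 0.413
grasp_force: 30.3
t44.2 tcp [548.8 -62.   99.6] phi -10.0 az -0.0 shift cm: tx -0.07 ty 0.01 tz 2.21 F [-0.  -0.7  0.2] open 0.413 g 30.3 tilt [ 0.08 -0.02]
```

```bash

python3 -m handwheel '0 0 0.4 0 0 0 0.35;0 0 0.4 0 0 0 0.35;0 0 0.4 0 0 0 0.35;0 0 0 0 0 0 0.35;0 0 0 0 0 0 0.35' | egrep 'tcp|^force'
python3 -m handwheel '0 0 0.2 0 0 0 0.35;0 0 0.2 0 0 0 0.35;0 0 0 0 0 0 0.35'| egrep 'tcp|^force'
python3 -m handwheel '0 0 0.2 0 0 0 0.35;0 0 0.2 0 0 0 0.35;0 0 0 0 0 0 0.35'| egrep 'tcp|^force'
```

```text
tcp_pos: [548.6, -62.1, 86.7]
force: [2.5, -0.1, -1.9]
tcp_pos: [548.6, -62.1, 82.8]
force: [2.4, -0.4, -2.3]
tcp_pos: [548.6, -62.1, 78.7]
force: [2.8, -0.5, -1.3]
```

```bash

python3 -m handwheel '0 0.05 0.1 0 0 0 0.35;0 0 0.1 0 0 0 0.35;0 0 0 0 0 0 0.35'| egrep 'tcp|^force'
python3 -m handwheel '0 0 -0.1 0 0 0 0.45;0 0 0 0 0 0 0.6;0 0 0 0 0 0 0.7;0 0 -1 0 0 0 0.7;0 0 -3 0 0 0 0.7;0 0 -3.4 0 0 0 0.7;0 0 0 0 0 0 0.7;0 0 0 0 0 0 0.7'
python3 -c "
from h import *
go(501.5,375.5,28,-10)"
```

```text
tcp_pos: [548.7, -62.1, 77.7]
force: [-1.1, 0.7, 7.5]
time_s: 47.0
tcp_pos: [548.5, -61.9, 151.7]
ee_rot: [[0.174, 0.985, -0.0], [0.985, -0.174, 0.0], [0.0, -0.0, -1.0]]
force: [-0.1, 0.8, -0.0]
opening: 0.704
grasp_force: 0.0
t47.0 tcp [548.5 -61.9 151.7] phi -10.0 az -0.0 shift cm: tx 42.26 ty -12.22 tz 12.37 F [-0.1  0.8 -0. ] open 0.704 g 0.0 tilt [-0.02  0.  ]
```

```bash

python3 -m handwheel '5.28 -1.53 0 0 0 0 0.65;5.28 -1.53 0 0 0 0 0.65;5.28 -1.53 0 0 0 0 0.65;5.28 -1.53 0 0 0 0 0.65;5.28 -1.53 0 0 0 0 0.65;5.28 -1.53 0 0 0 0 0.65;5.28 -1.53 0 0 0 0 0.65;5.28 -1.53 0 0 0 0 0.65'
python3 -m handwheel '0 0 0 0 0 0 0.65;0 0 0 0 0 0 0.65;0 0 0 0 0 0 0.65'
python3 -c "
from h import *
go(501.5,375.5,28,-10)
for n in ('top','side'):
  p,o=capst(n); print(*o,sep='\n')"
```

```text
time_s: 48.0
tcp_pos: [500.6, 376.5, 150.2]
ee_rot: [[0.174, 0.985, -0.002], [0.985, -0.174, -0.001], [-0.002, -0.002, -1.0]]
force: [1.1, -1.0, 0.1]
opening: 0.647
grasp_force: 0.0
time_s: 48.38
tcp_pos: [501.9, 373.7, 151.2]
ee_rot: [[0.176, 0.984, -0.001], [0.984, -0.176, -0.001], [-0.001, -0.001, -1.0]]
force: [-0.1, -0.1, 0.7]
opening: 0.653
grasp_force: 0.0
t48.4 tcp [501.9 373.7 151.2] phi -10.1 az -0.1 shift cm: tx 0.17 ty -0.07 tz 12.32 F [-0.1 -0.1  0.7] open 0.653 g 0.0 tilt [-0.06 -0.06]
[ 638.1 -358.7   39.8  103. ]
[ 568.5 -365.5   41.5  111. ]
[501.2 374.4  44.1 210. ]
[ 415.1 -320.2   47.6  228. ]
[ 376.9 -227.8   47.8  221. ]
[530.6 127.7  40.9 190. ]
[685.5 312.2  46.  313. ]
[499.7 378.3  41.9 271. ]
[605.3 467.4  47.4 227. ]
```

```bash

python3 -m handwheel '0.1 -0.05 4 0 0 0 0.65;0 0 4 0 0 0 0.65;0 0 3 0 0 0 0.65;0 0 1.3 0 0 0 0.6;0 0 0 0 0 0 0.55;0 0 0 0 0 0 0.5;0 0 0 0 0 0 0.46;0 0 0 0 0 0 0.43' 20
python3 -m handwheel '0 0 0 0 0 0 0.40;0 0 0 0 0 0 0.35;0 0 0 0 0 0 0.35;0 0 0 0 0 0 0.35' 30
python3 -m handwheel '0 0 -1 0 0 0 0.35;0 0 -3.5 0 0 0 0.35;0 0 -4 0 0 0 0.35;0 0 -3.8 0 0 0 0.35;0 0 0 0 0 0 0.35;0 0 0 0 0 0 0.35'
python3 -c "
from h import *
for i in (3,): go(*pk(i),95,-10)"
```

```text
time_s: 49.48
tcp_pos: [501.9, 376.6, 29.8]
ee_rot: [[0.174, 0.985, 0.001], [0.985, -0.174, 0.001], [0.001, 0.001, -1.0]]
force: [-0.8, -0.1, -0.1]
opening: 0.431
grasp_force: 0.0
time_s: 49.98
tcp_pos: [501.9, 376.6, 29.9]
ee_rot: [[0.174, 0.985, 0.001], [0.985, -0.174, 0.001], [0.001, 0.001, -1.0]]
force: [-0.7, 0.5, 5.7]
opening: 0.408
grasp_force: 29.8
time_s: 50.72
tcp_pos: [501.0, 376.0, 151.4]
ee_rot: [[0.174, 0.985, -0.001], [0.985, -0.174, -0.0], [-0.001, -0.001, -1.0]]
force: [-1.0, -0.3, -0.8]
opening: 0.407
grasp_force: 30.1
t50.7 tcp [501.  376.  151.4] phi -10.0 az -0.0 shift cm: tx -27.37 ty 12.33 tz 5.64 F [-1.  -0.3 -0.8] open 0.407 g 30.1 tilt [-0.05 -0.02]
```

```bash

python3 -m handwheel '-4.56 2.04 0 0 0 0 0.35;-4.56 2.04 0 0 0 0 0.35;-4.56 2.04 0 0 0 0 0.35;-4.56 2.04 0 0 0 0 0.35;-4.56 2.04 0 0 0 0 0.35;-4.56 2.04 0 0 0 0 0.35;0 0 0 0 0 0 0.35'
python3 -m handwheel '0 0 0 0 0 0 0.35;0 0 3 0 0 0 0.35;0 0 1.8 0 0 0 0.35;0 0 0.5 0 0 0 0.35;0 0 0 0 0 0 0.35;0 0 0 0 0 0 0.35;0 0 0 0 0 0 0.35'
python3 -c "
from h import *
go(*pk(3),77.5,-10)"
```

```text
time_s: 51.6
tcp_pos: [574.3, 82.0, 150.0]
ee_rot: [[0.179, 0.984, -0.003], [0.984, -0.179, -0.001], [-0.001, -0.003, -1.0]]
force: [0.4, -0.9, -1.8]
opening: 0.41
grasp_force: 30.2
time_s: 52.48
tcp_pos: [574.9, 85.6, 99.7]
ee_rot: [[0.174, 0.985, 0.002], [0.985, -0.174, -0.0], [0.0, 0.002, -1.0]]
force: [0.3, -0.8, -1.1]
opening: 0.412
grasp_force: 30.2
t52.5 tcp [574.9  85.6  99.7] phi -10.0 az -0.0 shift cm: tx -0.06 ty 0.00 tz 2.22 F [ 0.3 -0.8 -1.1] open 0.412 g 30.2 tilt [ 0.09 -0.  ]
```

```bash

python3 -m handwheel '0 0 0.4 0 0 0 0.35;0 0 0.4 0 0 0 0.35;0 0 0.4 0 0 0 0.35;0 0 0 0 0 0 0.35;0 0 0 0 0 0 0.35' | egrep 'tcp|^force'
python3 -m handwheel '0 0 0.2 0 0 0 0.35;0 0 0.2 0 0 0 0.35;0 0 0 0 0 0 0.35'| egrep 'tcp|^force'
python3 -m handwheel '0 0 0.2 0 0 0 0.35;0 0 0.2 0 0 0 0.35;0 0 0 0 0 0 0.35'| egrep 'tcp|^force'
python3 -m handwheel '0 0 0.1 0 0 0 0.35;0 0 0.1 0 0 0 0.35;0 0 0 0 0 0 0.35'| egrep 'tcp|^force'
```

```text
tcp_pos: [574.6, 85.4, 86.7]
force: [1.8, -0.3, -2.2]
tcp_pos: [574.7, 85.5, 82.8]
force: [2.2, -0.0, -1.9]
tcp_pos: [574.7, 85.5, 78.7]
force: [3.6, -0.2, -1.7]
tcp_pos: [574.7, 85.5, 77.9]
force: [-0.2, -0.8, 7.5]
```

All four sample jars are seated. Next I release the last one, check the block from above, and move to the clamp.

```bash

python3 -m handwheel '0 0 -0.1 0 0 0 0.45;0 0 0 0 0 0 0.6;0 0 0 0 0 0 0.7;0 0 -1 0 0 0 0.7;0 0 -3 0 0 0 0.7;0 0 -4 0 0 0 0.7;0 0 -5 0 0 0 0.7'
python3 -m handwheel '0 0 0 0 0 10.4 0.6;0 0 0 0 0 10.4 0.6;0 0 0 0 0 10.4 0.6;0 0 0 0 0 10.4 0.6;0 0 0 0 0 10.4 0.6;0 0 0 0 0 10.4 0.6;0 0 0 0 0 10.4 0.6;0 0 0 0 0 0 0.6'
python3 -c "
from h import *
go(570.5,-366,18,-82.9)"
```

```text
time_s: 55.1
tcp_pos: [573.6, 85.6, 208.8]
ee_rot: [[0.174, 0.985, -0.002], [0.985, -0.174, 0.0], [-0.0, -0.002, -1.0]]
force: [1.6, -0.1, 0.2]
opening: 0.702
grasp_force: 0.0
time_s: 56.1
tcp_pos: [574.4, 85.6, 208.4]
ee_rot: [[0.992, 0.127, 0.0], [0.127, -0.992, 0.0], [0.0, 0.0, -1.0]]
force: [0.3, -0.4, 0.5]
opening: 0.6
grasp_force: 0.0
t56.1 tcp [574.4  85.6 208.4] phi -82.7 az 0.2 shift cm: tx -5.96 ty 44.76 tz 19.04 F [ 0.3 -0.4  0.5] open 0.600 g 0.0 tilt [0.02 0.  ]
```

```bash

python3 -m handwheel '-0.745 5.6 0 0 0 0 0.6;-0.745 5.6 0 0 0 0 0.6;-0.745 5.6 0 0 0 0 0.6;-0.745 5.6 0 0 0 0 0.6;-0.745 5.6 0 0 0 0 0.6;-0.745 5.6 0 0 0 0 0.6;-0.745 5.6 0 0 0 0 0.6;-0.745 5.5 0 0 0 0 0.6'
python3 -m handwheel '0 0 4 0 0 0 0.6;0 0 4 0 0 0 0.6;0 0 3 0 0 0 0.6;0 0 0 0 0 0 0.6;0 0 0 0 0 0 0.6;0 0 0 0 0 0 0.6'
python3 - <<'E'
from h import *
go(570.5,-366,18,-82.9)
np.set_printoptions(precision=1,suppress=True)
im=[]
for n,dz in(("side",1.0),("top",-1.1)):
    p,W=cloud(n); W[...,2]+=dz; X,Y,Z=W[...,0],W[...,1],W[...,2]; br=p.min(-1)
    q=W[(X>520)&(X<640)&(Y>-490)&(Y<-230)&(Z>2)&(Z<14)&(br>120)]; r=cv2.minAreaRect(q[:,:2].astype(np.float32)); print(n,"bar",r)
    q=W[(X>612)&(X<675)&(Y>-410)&(Y<-300)&(Z>34)&(Z<50)]; print("hub",len(q),q.mean(0) if len(q) else 0)
    q=W[(X>500)&(X<620)&(Y>-60-40)&(Y<120)&(Z>84)&(Z<96)&(br>100)]; print("caps z",len(q),np.median(q[:,2]))
    im.append(cv2.resize(p[195:310,225:355] if n=="side" else p[140:240,265:395],(390,345),interpolation=2))
cv2.imwrite("pics/seat.png",np.hstack(im)[:,:,::-1])
E
```

```text
time_s: 57.1
tcp_pos: [570.8, -367.3, 208.2]
ee_rot: [[0.992, 0.129, 0.0], [0.129, -0.992, -0.0], [0.0, 0.0, -1.0]]
force: [0.5, 0.4, 0.8]
opening: 0.604
grasp_force: 0.0
time_s: 57.85
tcp_pos: [572.1, -366.2, 100.1]
ee_rot: [[0.992, 0.126, 0.003], [0.126, -0.992, -0.002], [0.002, 0.003, -1.0]]
force: [-0.3, 0.3, 0.1]
opening: 0.6
grasp_force: 0.0
t57.9 tcp [ 572.1 -366.2  100.1] phi -82.8 az 0.1 shift cm: tx -0.16 ty -0.04 tz 8.21 F [-0.3  0.3  0.1] open 0.600 g 0.0 tilt [ 0.15 -0.14]
side bar ((589.7286376953125, -362.412841796875), (98.57659149169922, 233.8710479736328), 6.805039405822754)
hub 51 [ 637.1 -356.8   37.9]
caps z 693 90.78774032413344
top bar ((585.329345703125, -364.1717529296875), (90.01769256591797, 235.05194091796875), 6.86123514175415)
hub 96 [ 637.8 -358.8   39.3]
caps z 867 91.25570214997393
```

View pics/seat.png

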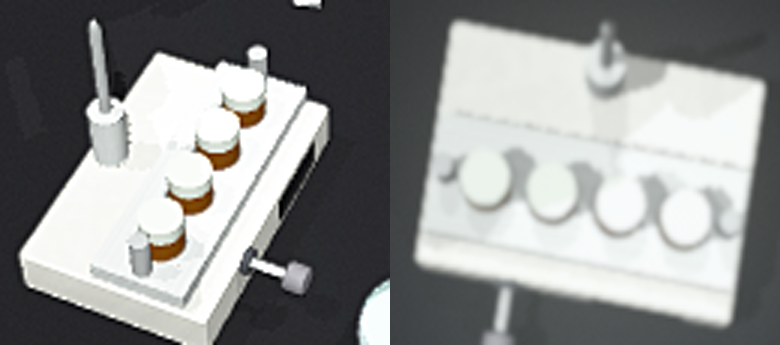

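All four caps are at about 91 mm, fully home, and the clamp hasn't moved. I'll grasp the bar.

```bash

python3 -m handwheel '-0.16 -0.04 4 0 0 0.1 0.5;0 0 3 0 0 0 0.4;0 0 0.9 0 0 0 0.35;0 0 0.2 0 0 0 0.3;0 0 0 0 0 0 0.28;0 0 0 0 0 0 0.25;0 0 0 0 0 0 0.22;0 0 0 0 0 0 0.2' 20
python3 -m handwheel '0 0 0 0 0 0 0.17;0 0 0 0 0 0 0.12;0 0 0 0 0 0 0.08;0 0 0 0 0 0 0.05;0 0 0 0 0 0 0.05' 20
python3 -m handwheel '0 0 0 0 0 0 0.05;0 0 0 0 0 0 0.05;0 0 0 0 0 0 0.05' 90
python3 -c "
from h import *
go(570.5,-366,18,-82.9)"
```

```text
time_s: 58.95
tcp_pos: [569.9, -366.0, 17.6]
ee_rot: [[0.992, 0.123, 0.001], [0.123, -0.992, -0.002], [0.001, 0.002, -1.0]]
force: [-0.0, -2.6, 1.0]
opening: 0.203
grasp_force: 0.9
time_s: 59.58
tcp_pos: [570.0, -366.3, 17.7]
ee_rot: [[0.992, 0.123, 0.002], [0.123, -0.992, -0.002], [0.001, 0.002, -1.0]]
force: [1.2, -4.6, 6.0]
opening: 0.165
grasp_force: 21.5
time_s: 59.95
tcp_pos: [570.1, -366.1, 17.8]
ee_rot: [[0.992, 0.123, 0.002], [0.123, -0.992, -0.002], [0.001, 0.002, -1.0]]
force: [1.2, -4.3, 5.9]
opening: 0.147
grasp_force: 89.1
t60.0 tcp [ 570.1 -366.1   17.8] phi -82.9 az -0.0 shift cm: tx 0.05 ty -0.01 tz -0.02 F [ 1.2 -4.3  5.9] open 0.147 g 89.1 tilt [ 0.09 -0.1 ]
```

```bash

python3 -m handwheel '0 0 -0.5 0 0 0 0.05;0 0 -2 0 0 0 0.05;0 0 -3.5 0 0 0 0.05;0 0 -4 0 0 0 0.05;0 0 -4 0 0 0 0.05;0 0 -4 0 0 0 0.05;0 0 -3.5 0 0 0 0.05;0 0 -1.5 0 0 0 0.05'
python3 -m handwheel '0 0 0 0 0 4.3 0.05;0 0 0 0 0 4.3 0.05;0 0 0 0 0 4.3 0.05;0 0 0 0 0 4.2 0.05;0 0 0 0 0 0 0.05'
python3 -m handwheel '-0.83 -4.57 0 0 0 0 0.05;-0.83 -4.57 0 0 0 0 0.05;-0.83 -4.57 0 0 0 0 0.05;-0.83 -4.57 0 0 0 0 0.05;-0.83 -4.57 0 0 0 0 0.05;-0.83 -4.57 0 0 0 0 0.05;-0.83 -4.57 0 0 0 0 0.05;0 0 0 0 0 0 0.05'
python3 -m handwheel '0 0 0 0 0 0 0.05;0 0 0 0 0 0 0.05;0 0 0 0 0 0 0.05;0 0 0 0 0 0 0.05'
python3 - <<'E'
from h import *
np.set_printoptions(precision=1,suppress=True)
go(*sh(16,-50),245,-100)
im=[]
s=sensors.read_state()["tcp_pos"]
for n in("side","top"):
    p,d=viewer.get_image(n); np.savez(f"pics/{n}_h.npz",p=p,d=d)
    h=proj(n,[*sh(85,-50),267]); r=proj(n,[*sh(85,0),200]); print(n,"hub exp",h,"rod exp",r)
    c=((h+r)/2).astype(int); print("crop origin",c-[50,50])
    im.append(cv2.resize(p[c[1]-50:c[1]+50,c[0]-50:c[0]+50],None,fx=4,fy=4,interpolation=2))
cv2.imwrite("pics/hub.png",np.hstack(im)[:,:,::-1])
E
```

```text
time_s: 60.95
tcp_pos: [569.9, -365.1, 249.9]
ee_rot: [[0.992, 0.124, 0.003], [0.124, -0.992, -0.002], [0.002, 0.002, -1.0]]
force: [0.2, -0.5, -3.3]
opening: 0.151
grasp_force: 88.1
time_s: 61.58
tcp_pos: [568.9, -364.5, 245.6]
ee_rot: [[0.985, -0.173, -0.002], [-0.173, -0.985, 0.002], [-0.002, -0.002, -1.0]]
force: [-0.9, 0.5, -3.2]
opening: 0.149
grasp_force: 87.9
time_s: 62.58
tcp_pos: [567.1, -36.3, 246.6]
ee_rot: [[0.986, -0.168, -0.001], [-0.168, -0.986, 0.002], [-0.002, -0.001, -1.0]]
force: [-0.2, 0.5, -3.4]
opening: 0.154
grasp_force: 88.7
time_s: 63.08
tcp_pos: [567.9, -40.8, 246.7]
ee_rot: [[0.985, -0.175, -0.0], [-0.175, -0.985, 0.0], [-0.0, 0.0, -1.0]]
force: [-0.3, -0.8, -3.0]
opening: 0.147
grasp_force: 88.7
t63.1 tcp [567.9 -40.8 246.7] phi -100.1 az -0.1 shift cm: tx 0.10 ty -0.02 tz 0.17 F [-0.3 -0.8 -3. ] open 0.147 g 88.7 tilt [-0.  0.]
side hub exp [263.4 165.1] rod exp [255.7 200.8]
crop origin [209 132]
top hub exp [363.9 144.2] rod exp [337.3 147.8]
crop origin [300  96]
```

View pics/hub.png

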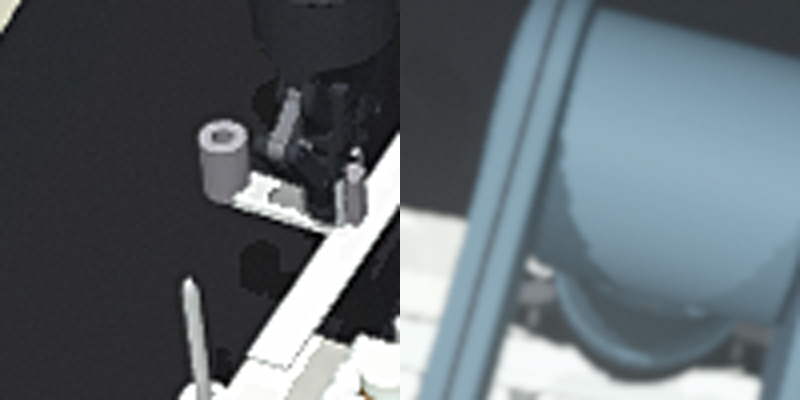

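The side view shows the hub top at (264.5,166) and the rod tip at (256,202). That agrees with the model to about 1.5 mm, so I move over the rod with that correction.

```bash

python3 -m handwheel '0.03 -1.27 0 0 0 -0.1 0.05;0.03 -1.27 0 0 0 0 0.05;0.03 -1.27 0 0 0 0 0.05;0.03 -1.27 0 0 0 0 0.05;0 0 1 0 0 0 0.05;0 0 1 0 0 0 0.05;0 0 0 0 0 0 0.05;0 0 0 0 0 0 0.05'
python3 -m handwheel '0 0 0 0 0 0 0.05;0 0 0 0 0 0 0.05'
python3 - <<'E'
from h import *
np.set_printoptions(precision=1,suppress=True)
go(*sh(16,0),226,-100)
s=sensors.read_state()["tcp_pos"]; u=s[2]-17.8
n="side"; p,d=viewer.get_image(n); np.savez("pics/side_r.npz",p=p,d=d)
c=proj(n,[*sh(85,0),220]).astype(int)
print("origin",c-[30,40],"hubtop exp",proj(n,[*(s[:2]+69*unit(-10)),u+40]),"hubbottom",proj(n,[*(s[:2]+69*unit(-10)),u]),"tip",proj(n,[*sh(85,0),200]),"seat",proj(n,[*sh(85,0),98]))
a=cv2.resize(p[c[1]-40:c[1]+60,c[0]-30:c[0]+30],None,fx=6,fy=6,interpolation=2)
b=cv2.resize(p[c[1]-60:c[1]+90,c[0]-50:c[0]+60],None,fx=4,fy=4,interpolation=2)
cv2.imwrite("pics/hub2.png",np.hstack([a,b])[:,:,::-1])
E
```

```text
time_s: 64.18
tcp_pos: [577.9, 9.3, 226.7]
ee_rot: [[0.985, -0.173, -0.0], [-0.173, -0.985, -0.0], [-0.0, 0.0, -1.0]]
force: [0.9, -1.0, -3.1]
opening: 0.152
grasp_force: 88.8
time_s: 64.42
tcp_pos: [578.1, 9.5, 227.2]
ee_rot: [[0.985, -0.173, 0.001], [-0.173, -0.985, -0.0], [0.001, 0.0, -1.0]]
force: [-0.3, -0.1, -3.7]
opening: 0.147
grasp_force: 88.8
t64.4 tcp [578.1   9.5 227.2] phi -99.9 az 0.1 shift cm: tx -0.03 ty 0.12 tz 0.12 F [-0.3 -0.1 -3.7] open 0.147 g 88.8 tilt [ 0. -0.]
origin [224 154] hubtop exp [253.2 185.3] hubbottom [254.9 198.2] tip [255.7 200.8] seat [259.7 230.9]
```

View pics/hub2.png

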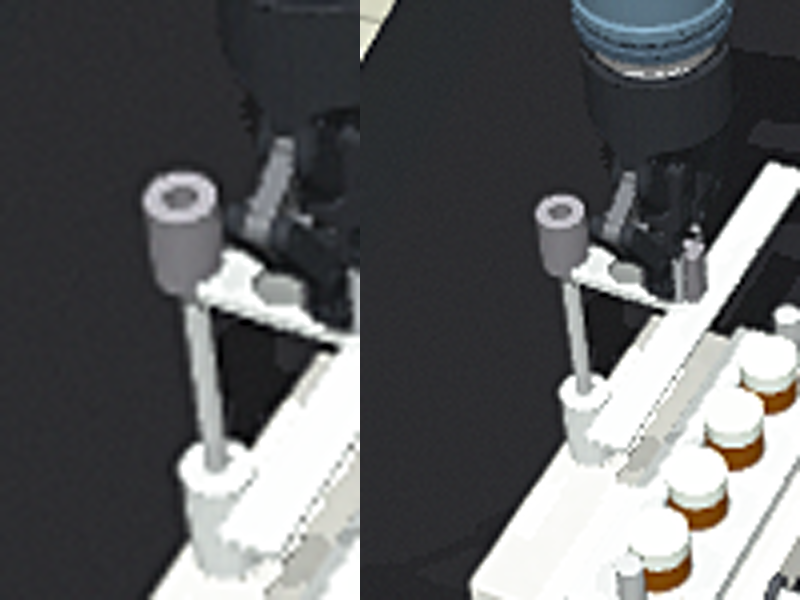

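The hub lies over the rod line to about 0.5 mm laterally. I descend in short steps, watching the forces.

```bash

python3 -m handwheel '0 0.08 0.4 0 0 0.1 0.05;0 0 0.4 0 0 0 0.05;0 0 0 0 0 0 0.05;0 0 0 0 0 0 0.05' | egrep 'tcp|^force'
for i in 1 2 3; do python3 -m handwheel '0 0 0.2 0 0 0 0.05;0 0 0.2 0 0 0 0.05;0 0 0 0 0 0 0.05' | egrep 'tcp|^force'; done
python3 -c "
from h import *
go(*sh(16,0),226,-100); print(sensors.read_state()['moment'])"
```

```text
tcp_pos: [577.7, 8.9, 218.8]
force: [-0.1, -0.8, -3.2]
tcp_pos: [577.6, 9.0, 214.6]
force: [-0.3, -0.3, -3.1]
tcp_pos: [577.8, 8.9, 210.7]
force: [0.2, -0.6, -3.7]
tcp_pos: [578.1, 8.6, 206.8]
force: [1.9, -1.3, -3.3]
t66.1 tcp [578.1   8.6 206.8] phi -100.0 az -0.0 shift cm: tx -0.05 ty 0.03 tz -1.92 F [ 1.9 -1.3 -3.3] open 0.151 g 88.8 tilt [ 0.05 -0.03]
[-0.25159726 -0.25179775 -0.0930842 ]
```

```bash

for i in 1 ; do python3 -m handwheel '0.06 0.04 0.2 0 0 0 0.05;0 0 0.2 0 0 0 0.05;0 0 0 0 0 0 0.05' | egrep 'tcp|^force'; done
for i in 1 2 3; do python3 -m handwheel '0 0 0.25 0 0 0 0.05;0 0 0.25 0 0 0 0.05;0 0 0.25 0 0 0 0.05;0 0 0 0 0 0 0.05' | egrep 'tcp|^force'; done
python3 -c "
from h import *
go(*sh(16,0),226,-100); print(sensors.read_state()['moment'])"
```

```text
tcp_pos: [578.2, 8.5, 202.5]
force: [1.5, -1.5, -4.1]
tcp_pos: [578.2, 8.4, 195.0]
force: [0.7, -1.5, -3.8]
tcp_pos: [578.2, 8.4, 187.5]
force: [1.6, -1.1, -4.9]
tcp_pos: [578.2, 8.4, 180.0]
force: [1.9, -1.3, -5.2]
t68.0 tcp [578.2   8.4 180. ] phi -100.0 az -0.0 shift cm: tx -0.07 ty 0.01 tz -4.60 F [ 1.9 -1.3 -5.2] open 0.150 g 88.8 tilt [-0.01  0.  ]
[-0.1168102  -0.12947048 -0.05011797]
```

```bash

for i in 1 ; do python3 -m handwheel '0.04 0.04 0.25 0 0 0 0.05;0 0 0.25 0 0 0 0.05;0 0 0.25 0 0 0 0.05;0 0 0 0 0 0 0.05' | egrep 'tcp|^force'; done
for i in 1 2 3 4 5 6; do python3 -m handwheel '0 0 0.25 0 0 0 0.05;0 0 0.25 0 0 0 0.05;0 0 0.25 0 0 0 0.05;0 0 0 0 0 0 0.05' | egrep 'tcp|^force'; done
python3 -c "
from h import *
go(*sh(16,0),116,-100); print(sensors.read_state()['moment'])"
```

```text
tcp_pos: [578.3, 8.1, 172.4]
force: [0.5, 0.0, -4.1]
tcp_pos: [578.4, 8.0, 165.0]
force: [0.8, -0.6, -4.3]
tcp_pos: [578.4, 8.0, 157.5]
force: [-0.8, -0.9, -3.6]
tcp_pos: [578.4, 8.0, 150.0]
force: [0.7, 0.8, -3.0]
tcp_pos: [578.4, 8.0, 142.5]
force: [-0.1, -0.5, -3.1]
tcp_pos: [578.4, 8.0, 135.0]
force: [0.2, 0.3, -3.2]
tcp_pos: [578.4, 8.0, 127.5]
force: [0.1, 0.8, -2.9]
t71.5 tcp [578.4   8.  127.5] phi -100.0 az -0.0 shift cm: tx -0.09 ty -0.03 tz 1.15 F [ 0.1  0.8 -2.9] open 0.147 g 88.8 tilt [-0.03  0.01]
[-0.0304657   0.02897278  0.01224731]
```

```bash

python3 -m handwheel '0 0 0.3 0 0 0 0.05;0 0 0.3 0 0 0 0.05;0 0 0.3 0 0 0 0.05;0 0 0 0 0 0 0.05;0 0 0 0 0 0 0.05' | egrep 'tcp|^force'
for i in 1 2 3 4; do python3 -m handwheel '0 0 0.07 0 0 0 0.05;0 0 0 0 0 0 0.05;0 0 0 0 0 0 0.05' | egrep 'tcp|^force'; done
python3 -c "
from h import *
go(*sh(16,0),116,-100); print(sensors.read_state()['moment'])"
```

```text
tcp_pos: [578.6, 8.0, 118.8]
force: [-0.5, -0.3, -2.7]
tcp_pos: [578.6, 8.0, 118.2]
force: [-0.3, -0.8, -3.4]
tcp_pos: [578.6, 8.0, 117.4]
force: [0.8, 0.8, -2.8]
tcp_pos: [578.6, 8.0, 116.7]
force: [0.2, 1.2, -3.4]
tcp_pos: [578.6, 8.0, 116.0]
force: [-0.5, -0.1, -2.6]
t73.6 tcp [578.6   8.  116. ] phi -100.0 az -0.0 shift cm: tx -0.11 ty -0.02 tz 0.00 F [-0.5 -0.1 -2.6] open 0.153 g 88.8 tilt [ 0. -0.]
[ 0.0220876   0.09470175 -0.03015943]
```

```bash

for i in 1 2 3 4 5; do python3 -m handwheel '0 0 0.05 0 0 0 0.05;0 0 0 0 0 0 0.05;0 0 0 0 0 0 0.05' | egrep 'tcp|^force'; done
python3 -c "
from h import *
go(*sh(16,0),116,-100); print(sensors.read_state()['moment'])"
```

```text
tcp_pos: [578.6, 8.0, 115.8]
force: [-1.8, -0.1, 0.7]
tcp_pos: [578.6, 8.0, 115.8]
force: [-3.8, 1.0, 5.6]
tcp_pos: [578.6, 8.0, 115.8]
force: [-5.5, 1.0, 8.7]
tcp_pos: [578.6, 8.0, 115.8]
force: [-6.2, 0.6, 11.3]
tcp_pos: [578.6, 8.0, 115.8]
force: [-6.4, 1.1, 13.6]
t75.5 tcp [578.6   8.  115.8] phi -100.0 az -0.0 shift cm: tx -0.11 ty -0.02 tz -0.02 F [-6.4  1.1 13.6] open 0.146 g 91.5 tilt [ 0.07 -0.02]
[0.0965735  1.10673197 0.01579954]
```

Contact is at exactly 115.8 mm, the expected seated height. I release gently and check.

```bash

python3 -m handwheel '0 0 -0.15 0 0 0 0.1;0 0 0 0 0 0 0.1;0 0 0 0 0 0 0.15' 20 | egrep 'tcp|^force'
python3 -m handwheel '0 0 0 0 0 0 0.2;0 0 0 0 0 0 0.25;0 0 0 0 0 0 0.32;0 0 0 0 0 0 0.35;0 0 -0.5 0 0 0 0.35;0 0 -2 0 0 0 0.35;0 0 -4 0 0 0 0.4;0 0 -4 0 0 0 0.4' | egrep 'tcp|^force'
python3 -m handwheel '-5 0 0 0 0 0 0.5;-5 0 0 0 0 0 0.5;-5 0 0 0 0 0 0.5;-3 0 0 0 0 0 0.5;0 0 0 0 0 0 0.5;0 0 0 0 0 0 0.5;0 0 0 0 0 0 0.5' | egrep 'tcp|^force'
python3 - <<'E'
from h import *
np.set_printoptions(precision=1,suppress=True)
go(*sh(-105,0),120,-100)
im=[]
for n,dz in(("side",1.0),("top",-1.1)):
    p,W=cloud(n); W[...,2]+=dz; X,Y,Z=W[...,0],W[...,1],W[...,2]
    S=(np.stack([X,Y],-1)-O); sx=S@unit(-10); sy=S@unit(80)
    for a in(-100,-60,-30,30,60,100):
        m=(abs(sx)<7)&(abs(sy-a)<12)&(Z>70); print(n,a,m.sum(),np.median(Z[m]) if m.any() else 0,end="; ")
    m=(abs(sx-85)<20)&(abs(sy)<20)&(Z>125)&(Z<150); print("hubtop",np.median(W[m],0) if m.any() else 0)
    m=(sx<-85)&(sx>-125)&(abs(sy)<110)&(Z>25)&(Z<52)
    print("knob",m.sum(),np.median(W[m],0) if m.any() else 0)
    q=W[(abs(sx)<40)&(abs(sy)<125)&(Z>99)&(Z<112)&(p.min(-1)>110)]; 
    if len(q)>20: print("bar",cv2.minAreaRect(q[:,:2].astype(np.float32)))
    im.append(cv2.resize(p[180:320,215:375] if n=="side" else p[135:255,260:400],(400,350),interpolation=2))
cv2.imwrite("pics/bar.png",np.hstack(im)[:,:,::-1])
E
```

```text
tcp_pos: [578.6, 8.0, 115.8]
force: [-4.8, 1.1, 7.8]
tcp_pos: [578.4, 8.0, 221.3]
force: [1.3, 0.4, -0.0]
tcp_pos: [402.4, 39.0, 220.1]
force: [0.7, -0.5, -0.4]
t77.7 tcp [402.4  39.  220.1] phi -100.0 az -0.0 shift cm: tx 5.68 ty -0.03 tz 10.01 F [ 0.7 -0.5 -0.4] open 0.504 g 0.0 tilt [ 0. -0.]
side -100 46 102.38822203151267; side -60 47 102.50612700073293; side -30 45 102.94223923218453; side 30 48 103.21032735765056; side 60 49 102.71743565132965; side 100 71 102.3452967140089; hubtop [642.1   1.5 136. ]
knob 98 [468.   82.1  41.7]
bar ((575.1505126953125, 10.315391540527344), (234.31942749023438, 53.24943542480469), 80.23050689697266)
top -100 74 103.65669952580632; top -60 71 103.31198584992526; top -30 69 103.42428198805342; top 30 71 103.44635883341326; top 60 71 102.92871732856443; top 100 66 103.1274750075801; hubtop [642.2  -2.  136.8]
knob 5 [484.9  75.   40.1]
bar ((575.1110229492188, 8.371826171875), (231.806396484375, 50.199886322021484), 79.88876342773438)
```

View pics/bar.png

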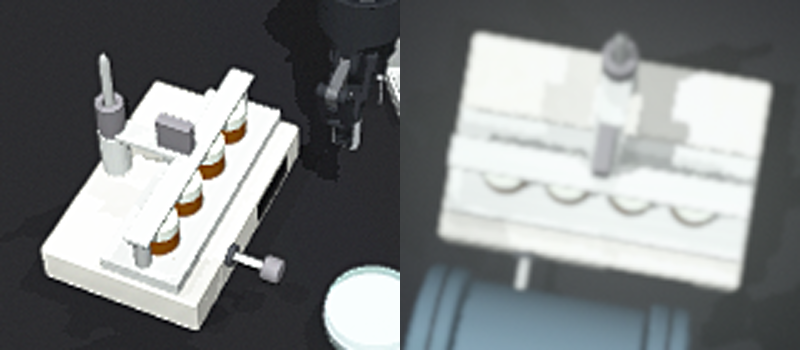

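The crossbar lies flat at about 103 mm on both pillars, with the yaw matching the shaker. Last is the selector knob, at side pixel ≈ (324,287).

```bash

python3 -m handwheel '2.84 -2.53 0 0 0 0 0.6;2.84 -2.53 0 0 0 0 0.6;0 0 4 0 0 0 0.6;0 0 4 0 0 0 0.6;0 0 3 0 0 0 0.6;0 0 0 0 0 0 0.6;0 0 0 0 0 0 0.6;0 0 0 0 0 0 0.6' | egrep 'tcp|^force'
python3 -c "
from h import *
go(*sh(-105,50),25,-100)"
```

```text
tcp_pos: [467.4, 79.2, 111.5]
force: [0.2, 0.2, 0.0]
t78.8 tcp [467.4  79.2 111.5] phi -100.0 az -0.0 shift cm: tx -0.02 ty 0.05 tz 8.65 F [0.2 0.2 0. ] open 0.602 g 0.0 tilt [ 0.17 -0.01]
```

```bash

python3 -m handwheel '0 0.05 4 0 0 0 0.6;0 0 3.5 0 0 0 0.6;0 0 1.1 0 0 0 0.5;0 0 0 0 0 0 0.45;0 0 0 0 0 0 0.4;0 0 0 0 0 0 0.36;0 0 0 0 0 0 0.32;0 0 0 0 0 0 0.29' 20| egrep 'tcp|^force'
python3 -m handwheel '0 0 0 0 0 0 0.26;0 0 0 0 0 0 0.22;0 0 0 0 0 0 0.18;0 0 0 0 0 0 0.18' 20 
python3 -m handwheel '0 0 0 0 0 0 0.18;0 0 0 0 0 0 0.18;0 0 0 0 0 0 0.18' 60 
python3 -c "
from h import *
go(*sh(-120,50),25,-100)"
```

```text
tcp_pos: [466.3, 78.5, 24.4]
force: [-0.0, -2.1, 1.1]
time_s: 80.32
tcp_pos: [466.2, 78.2, 24.5]
ee_rot: [[0.985, -0.174, 0.0], [-0.174, -0.985, -0.001], [0.001, 0.001, -1.0]]
force: [-1.6, -4.6, 5.7]
opening: 0.274
grasp_force: 19.4
time_s: 80.7
tcp_pos: [466.2, 78.2, 24.6]
ee_rot: [[0.985, -0.174, 0.001], [-0.174, -0.985, -0.001], [0.001, 0.001, -1.0]]
force: [-0.8, -4.3, 6.6]
opening: 0.256
grasp_force: 58.4
t80.7 tcp [466.2  78.2  24.6] phi -100.0 az -0.0 shift cm: tx -1.43 ty -0.06 tz -0.04 F [-0.8 -4.3  6.6] open 0.256 g 58.4 tilt [ 0.03 -0.05]
```

```bash

for i in 1 2 3; do python3 -m handwheel '-0.2 0 0 0 0 0 0.18;-0.15 0 0 0 0 0 0.18;-0.15 0 0 0 0 0 0.18;0 0 0 0 0 0 0.18;0 0 0 0 0 0 0.18' | egrep 'tcp|^force'; done
python3 -c "
from h import *
s=sensors.read_state()['tcp_pos'];print('travel',(np.array([466.2,78.2])-s[:2])@unit(-10))"
```

```text
tcp_pos: [465.8, 78.3, 24.8]
force: [10.1, -6.1, -6.3]
tcp_pos: [465.4, 78.4, 25.1]
force: [21.6, -9.4, -19.5]
tcp_pos: [451.6, 80.8, 24.6]
force: [-0.7, -4.2, 7.8]
travel 14.827670286614353
```

```bash

python3 -m handwheel '0 0 0 0 0 0 0.27;0 0 0 0 0 0 0.35;0 0 0 0 0 0 0.42;0 0 0 0 0 0 0.5;0 0 -1 0 0 0 0.5;0 0 -4 0 0 0 0.5;0 0 -5 0 0 0 0.5;0 0 -5 0 0 0 0.5' 20 | egrep 'tcp|^force'
python3 -m handwheel '-3 5 -3 0 0 0 0.5;-3 5 0 0 0 0 0.5;0 5 0 0 0 0 0.5;0 5 0 0 0 0 0.5;0 5 0 0 0 0 0.5;0 0 0 0 0 0 0.5' | egrep 'tcp|^force'
python3 - <<'E'
from h import *
np.set_printoptions(precision=1,suppress=True)
z0=np.load("pics/top0.npz"); z1=np.load("pics/side0.npz")
im=[]
for n,z in(("side",z1),("top",z0)):
    new=viewer.get_image(n)
    for tag,(p,d) in(("old",(z["p"],z["d"])),("new",new)):
        p,W=cloud(n,p,d); S=W[...,:2]-O; sx=S@unit(-10); sy=S@unit(80); Z=W[...,2]
        m=(sx<-85)&(sx>-140)&(abs(sy-50)<25)&(Z>34)&(Z<54); print(n,tag,m.sum(),"sx",np.percentile(sx[m],[2,20,50]))
    p=new[0]; im.append(cv2.resize(p[120:440,160:450] if n=="side" else p[130:350,140:510],(400,380),interpolation=3))
cv2.imwrite("pics/end.png",np.hstack(im)[:,:,::-1])
E
```

```text
tcp_pos: [450.9, 81.5, 176.1]
force: [0.8, 0.5, 0.0]
tcp_pos: [350.0, -155.4, 203.4]
force: [-0.5, 0.8, -1.1]
side old 83 sx [-114.4 -111.8 -104.6]
side new 102 sx [-129.2 -125.2 -117.5]
top old 93 sx [-112.5 -109.  -102.8]
top new 116 sx [-127.5 -123.1 -115.3]
```

View pics/end.png

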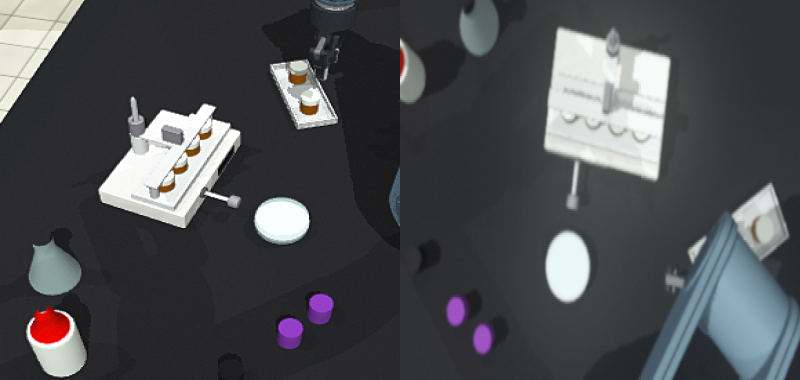

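The knob has moved 15 mm out in both views, and the bar, jars and tray are all as asked. The arm is clear, so I hand in.

```bash
python3 -c "
from rig import bot
print(bot.sign_off())"
```

```text
the job is handed in; nothing more can be done
None
```

The changeover is done and handed in: both finished jars are in the tray, the four sample jars are fully home in the pockets, the hold-down bar is seated flat on both pillars, and the selector rod is out 15 mm at its middle click.

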